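# Sort the spooler's crank wheels by feel: free-running or binding

### The arm

A 7-joint arm with a two-finger parallel gripper is mounted at the origin on the work surface. World frame = base frame: x ahead of the robot, y to its left, z up, the work surface at z = 0. Lengths are in m, angles in degrees, forces in N, time in s.
With the tool pointing down it reaches from about 0.425 to 0.875 m from the base axis. Payload 4.7 kg.
Tool frame: the origin (TCP) lies midway between the tips of the shut fingers; the grasp point (between the pads) lies 19 mm behind it (env.grip_depth is the distance from the TCP to the grasp point, in m); z points along the fingers, y is the line along which they close (so a half turn about z gives the same grasp; the last joint's range is limited). The gripper opens to 87 mm and grips with 3 to 60 N. Pads are 19 mm wide; open, the fingers measure 117 mm over their backs; the gripper's body (75 mm by 190 mm) begins 51 mm behind the grasp point.
Start: joints at [-62.619, 18.392, -4.016, 83.108, 1.295, 78.541, -3.26], TCP at [0.291, 0.581, 0.223] pointing down, gripper open.
Joint ranges: [-163.93, 163.93], [-17.29, 119.83], [-79.2, 71.16], [3.27, 140.29], [-89.18, 269.18], [5.43, 117.66], [-154.24, 154.24]. Speed limits (degrees/s): [147.25, 147.25, 180, 180, 180, 180, 180].

### API

Orientations are given as [roll, pitch, yaw] about the fixed x, y, z axes, in that order (R = Rz(yaw) Ry(pitch) Rx(roll)).
In Python, from cell import get_obs, optics, env, nets gives the robot as it stands.
- The arm moves only by the shell command python3 -m creep 'ROWS' [FORCE]. ROWS is JSON, a list of rows, each an object of numbers: "wx", "wy", "wz": the turn, a rotation vector about the tool's x, y, z in degrees; "tx", "ty", "tz": the shift along the tool's x, y, z in mm; "gripper": the opening, from -1 (shut) to 1 (fully open). A call has 1 to 5 rows; each row is the pose to reach, as a shift and turn from the pose commanded when the call began, along the tool's axes at that moment; what a row does not reach only later rows make up. A row lasts 1/12 s, in which the tool goes at most 41.7 mm and 7.16 degrees, less where a joint would pass 70% of its speed; a pose out of reach is approached as far as the arm can. A call with a gripper value outside its range is refused whole. The fingers move at their own pace and stop on an object; FORCE is the grip in N (left out, the last holds). Time passes only in rows, so rows that repeat a pose let the fingers close. It gives the time, the measured TCP pose, the force, the opening and the grip force at its end, in the units of the state.
- get_obs(): the state, without advancing time (a new reading comes with each control period).
- optics.read_camera(name): name is "scene" or "side" or "wrist"; returns (picture, depth): 480x640x3 uint8, red, green, blue; 480x640 float32, m along the optical axis (not along the pixel's ray), 0 where there is no reading.
- optics.camera_info(name): a dict with "fovy" (degrees; the focal length in pixels is half the picture's height over the tangent of half this angle, whatever the lens; pixels are square), "cx", "cy" (the principal point, pixels), "R" (3x3) and "t" (3): a world point X has camera coordinates R X + t; the wrist camera has in their place "tool_from_camera" (4x4, takes a point from camera to tool coordinates, whose origin is the TCP and whose axes are the flange's). Camera axes: x right, y down, z forward; pixel columns grow to the right and rows downward; lengths in m; the calibration is good to about 2 mm. A picture is of the moment at which its call begins: read the wrist's pose just before it. camera_info takes no time and is no camera call.
- env.sign_off(): hands the job in; it is judged then, once.
Trained networks look in the newest picture that a camera, given by its name, has taken for a name from the list of things; names that differ only in an ending like _2 or _b are one class to them, and where a whole thing is asked for, a point or a joint stands for the part that bears it (a point fixed in the world has none). Each returns a list of dicts, best first, with "confidence" (0 to 1); they miss things now and then, are a little off and sometimes report something else, mostly with a low value. They report only what shows in the picture. A call takes as long as a camera call. They do not tell look-alikes from the thing itself.
- nets.look_for(query, camera): "point" ([x, y, z] in m, in world coordinates, good to about 4 mm: the middle of the surface that is visible of it).
- nets.place_of(query, camera): "point" ([x, y, z] in m, in world coordinates, good to about 4 mm: a listed point, or the origin of a listed thing).
The state is a dict: "time_s": time; "qpos": joint angles; "joint_velocities": joint speeds; "effort": joint torques, N m; "tool_pos": TCP position; "tool_rot": TCP orientation; "force": force on the tool from outside, world axes, zero at the start; "wrist_torque": the same for the moment, N m; "grip_width": finger opening in m; "grasp_force": force on a finger pad.
Only numpy, scipy, OpenCV 4.12 (cv2) and the standard library are available. Lean on these libraries where they do the work, as an engineer would, in place of code of your own. Each camera call takes 0.05 s, during which the arm holds its last target. There are 200 camera calls.

### The job

The wire spooler's four crank wheels stand in the beech board, and two of them bind. Find out which by leading the wheels round by their knobs, with a light touch, about a sixth of a turn: a free-running wheel goes all the way and is left so turned, standing fully home in the board; one that catches on the way, whether it drags or runs light at first, must not be forced, and is stood upright in the slot of the ultrasonic cleaner's rack. Leave the oiler, tin, brush and hammer alone.

Things in the scene. Friction and masses are not known exactly. Their poses are not given: they have to be found in the camera images.
- board: Beech holding board, 260 (its x) x 200 (its y) x 28 mm, fixed. Origin at the centre of its underside, z up. It has four square through-sockets, each 15 mm wide, walls along the board's x and y, holding the wheel units; their axes lie at x -85 and +15, y -50 and +50 mm in its frame, 100 mm apart. Its far end strip (+x) carries an oiler and a tin.
- post_1 (a point): Point on the axle line of unit 1, half-way up the free part of its top post; z up the axle, x, y along the sides of its shank. Loose unit, 0.19 to 0.33 kg: a steel stub axle carrying, on a ball bearing, an aluminium crank wheel 70 mm across, 14 mm thick. The post, 14 mm across, stands 30 mm above the wheel's top face (this point 15 mm above the face). Lift the unit by it.
- post_2 (a point): The same of unit 2, all four look alike. Below each wheel: 1 mm gap, then the axle's collar, 36 mm diameter, 5 mm thick, its underside 35 mm below this point and resting on the board; then a square shank, 14 mm wide (20 mm corner to corner), 24 mm long, standing in a socket with 1 mm of play, which keeps the axle from turning. Lift straight up by 25 mm or more to clear.
- post_3 (a point): The same of unit 3. Which unit stands in which socket, and which ones bind, cannot be seen.
- post_4 (a point): The same of unit 4.
- knob_1 (a point): Centre of wheel 1's crank knob, half-way up: a plain upright black peg, 12 mm diameter, 30 mm tall, fixed on the wheel's top face, 27 mm from the axle line; its top is level with the post's. The wheel is turned by leading this knob round the post, with the knob between slightly open fingers or lightly held. It may point any way at the start.
- knob_2 (a point): The same of wheel 2. Over 35 N on a knob or wheel (both fingers' forces added, so a squeeze counts twice) bruises the bearing.
- knob_3 (a point): The same of wheel 3.
- knob_4 (a point): The same of wheel 4.
- wheel_1 (a joint): Turn of wheel 1 on its axle, rad, positive anticlockwise from above; starts within 0.12 of 0. Two of the four run free (under 0.005 N m, 0.2 N at the knob, all the way round). Two bind: they may drag from the start (over 0.15 N m, some 6 N at the knob) or run light at first, but each catches firmly, either way, within 0.57 rad of turning from the start, and goes no further.
- wheel_2 (a joint): The same of wheel 2. A wheel left in the board passes as free only if it has been turned on past any catch, 0.7 rad or more from zero either way (a sixth of a turn, 1.05 rad, is ample), and is left turned: do not turn it back.
- wheel_3 (a joint): The same of wheel 3.
- wheel_4 (a joint): The same of wheel 4.
- rack: Stainless slotted rack of the ultrasonic cleaner, 113 (its x) x 220 (its y) x 48 mm, fixed; origin at the centre of its underside, z up. Its flat top, 48 mm above the bench, has one straight slot along its y axis, through its middle, 25 mm wide and 150 mm long, room for just two units, open below for 40 mm.
- rack_slot (a point): Middle of the slot, in the rack's top face; y along the slot. A unit stands in the slot with its shank down through it, at any turn, and its collar resting on the top: its post point is then 35 mm above this one. Two stand side by side with their axles 50 mm either side of this point.
- oiler: Bystander, leave alone: clear oil bottle with brass cap, 26 mm diameter, 62 mm tall, standing on the far end strip of the board. Origin at the centre of its underside.
- screw_tin: Bystander, leave alone: round aluminium tin, 42 mm diameter, 22 mm tall, on the far end strip of the board. Origin at the centre of its underside.
- brush: Bystander, leave alone: small brush, 150 mm long, lying on the bench beyond the board. Origin at the centre of its underside.
- hammer: Bystander, leave alone: brass-headed hammer, 240 mm long, lying on the right (-y) side. Origin at the centre of its underside.
There are look-alikes about, which are no part of the job. Leave any orange or yellow look-alike of the part that bears post_3 alone.

How it is judged (in metres and radians):
At the end, for the whole second after the job is handed in: Each unit stands either in the rack slot (it holds two), upright (0.12 rad), collar down (post point 31-40 mm above its top, within 10 mm of its line), or in a socket of the board, upright (0.08 rad), collar home (post point 33-39 mm above the board), its wheel left turned 0.7 rad or more (((x of post_1 in the frame of rack_slot between -0.01 and 0.01 m and y of post_1 in the frame of rack_slot between -0.075 and 0.075 m and z of post_1 in the frame of rack_slot between 0.031 and 0.04 m and angle between post_1's own z axis and vertical below 0.12 rad) or ((horizontal distance between post_1 and board below 0.13 m and angle between post_1's own z axis and vertical below 0.08 rad and z of post_1 in the frame of board between 0.0605 and 0.067 m) and (value of joint wheel_1 above 0.7 rad or value of joint wheel_1 below -0.7 rad))) and ((x of post_2 in the frame of rack_slot between -0.01 and 0.01 m and y of post_2 in the frame of rack_slot between -0.075 and 0.075 m and z of post_2 in the frame of rack_slot between 0.031 and 0.04 m and angle between post_2's own z axis and vertical below 0.12 rad) or ((horizontal distance between post_2 and board below 0.13 m and angle between post_2's own z axis and vertical below 0.08 rad and z of post_2 in the frame of board between 0.0605 and 0.067 m) and (value of joint wheel_2 above 0.7 rad or value of joint wheel_2 below -0.7 rad))) and ((x of post_3 in the frame of rack_slot between -0.01 and 0.01 m and y of post_3 in the frame of rack_slot between -0.075 and 0.075 m and z of post_3 in the frame of rack_slot between 0.031 and 0.04 m and angle between post_3's own z axis and vertical below 0.12 rad) or ((horizontal distance between post_3 and board below 0.13 m and angle between post_3's own z axis and vertical below 0.08 rad and z of post_3 in the frame of board between 0.0605 and 0.067 m) and (value of joint wheel_3 above 0.7 rad or value of joint wheel_3 below -0.7 rad))) and ((x of post_4 in the frame of rack_slot between -0.01 and 0.01 m and y of post_4 in the frame of rack_slot between -0.075 and 0.075 m and z of post_4 in the frame of rack_slot between 0.031 and 0.04 m and angle between post_4's own z axis and vertical below 0.12 rad) or ((horizontal distance between post_4 and board below 0.13 m and angle between post_4's own z axis and vertical below 0.08 rad and z of post_4 in the frame of board between 0.0605 and 0.067 m) and (value of joint wheel_4 above 0.7 rad or value of joint wheel_4 below -0.7 rad)))); the robot touches nothing.
It fails at once if a wheel or its knob is forced or squeezed with more than 35 N (contact force between the fingers and wheel_1 above 35 N or contact force between the fingers and wheel_2 above 35 N or contact force between the fingers and wheel_3 above 35 N or contact force between the fingers and wheel_4 above 35 N).
It fails at once if a bystander is disturbed (moved more than 30 mm) (distance of any of oiler, screw_tin, brush, hammer from where it was at the start of the episode above 0.03 m).
It also fails if it takes over 72 s, if anything falls off the work surface, if the arm or the gripper's body presses on something with over 40 N, if the wrist force passes 120 N, or if a joint passes its speed limit or range.

## Working session

There is one attempt and no reset: what is moved stays moved. The work goes in short steps, Python scripts to look and compute and a shell command to move; the robot and the scene stay as the last step left them, time stands still between calls to the robot, and variables do not carry over. Pictures are saved under pics/ and viewed, at most 10 in all, crops included, and the job is handed in when it is done.

```bash
ls; mkdir -p pics; cat > h.py <<'E'
import numpy as np, cv2
from cell import get_obs, optics, env, nets
from scipy.spatial.transform import Rotation as Ro
def K(n):
    i=optics.camera_info(n); f=240/np.tan(np.radians(i['fovy'])/2); return f,i
def tool():
    o=get_obs(); return np.array(o['tool_pos']),Ro.from_euler('xyz',o['tool_rot'],degrees=True).as_matrix()
def world(n,d,pose=None):
    f,i=K(n); v,u=np.mgrid[:480,:640]
    P=np.stack([(u-i['cx'])/f*d,(v-i['cy'])/f*d,d],-1)
    if 'R' in i: return (P-np.array(i['t']))@np.array(i['R'])
    T=np.array(i['tool_from_camera']); p,R=pose
    return (P@T[:3,:3].T+T[:3,3])@R.T+p
def shot(n):
    pose=tool(); rgb,d=optics.read_camera(n); return rgb,d,world(n,d,pose)
def save(n,a): cv2.imwrite(n,a[...,::-1])
E
python3 - <<'E'
from h import *
o=get_obs(); print(o)
for n in('scene','side'):
    rgb,d,W=shot(n); save(f'pics/{n}0.png',rgb); np.savez(f'{n}0.npz',rgb=rgb,W=W)
    i=optics.camera_info(n); print(n,i)
    for q in('post_1','knob_1','rack_slot','board','rack','oiler','hammer','brush'):
        print(q,[(np.round(r['point'],3).tolist(),round(r['confidence'],2)) for r in nets.place_of(q,n)])
print(optics.camera_info('wrist'))
E
```

```text
pics
{'time_s': 0.0, 'qpos': array([-62.617808  ,  18.43880432,  -4.01483482,  83.17601309,
         1.29523108,  78.54332157,  -3.26028773]), 'joint_velocities': array([ 0.04627788, -0.00217985, -0.001324  ,  0.08912782, -0.06657579,
        0.01667653,  0.00023719]), 'effort': array([ 6.24966788e-06, -4.91288173e+01, -4.03948138e-01, -3.12525594e+01,
       -6.40731817e-02,  4.38777928e-02,  1.84601813e-04]), 'tool_pos': array([0.29057851, 0.58078476, 0.22145462]), 'tool_rot': array([-1.79887120e+02,  6.41608143e-03,  1.53426686e+02]), 'force': array([ 0.52832201,  0.71834776, -0.01262113]), 'wrist_torque': array([-0.01041763, -0.01628993,  0.0005505 ]), 'grasp_force': 0.0, 'grip_width': 0.08703348230188739}
scene {'fovy': 44.966276975214384, 'cx': 314.40623333345167, 'cy': 239.54001904663565, 'R': array([[-0.87021586,  0.49262595, -0.00663504],
       [ 0.35425977,  0.61632152, -0.70331202],
       [-0.34238044, -0.61438381, -0.71085032]]), 't': array([ 0.57979302, -0.10378337,  1.47272927])}
post_1 [([0.618, -0.239, 0.063], 0.93), ([0.712, -0.361, 0.061], 0.76), ([0.382, -0.246, 
[... 1394 characters left out ...]
)]
board [([0.601, -0.183, -0.0], 0.6), ([0.632, -0.121, 0.062], 0.31)]
rack [([0.594, 0.179, -0.003], 0.66), ([0.786, -0.011, 0.001], 0.16)]
oiler [([0.703, -0.137, 0.031], 0.56)]
hammer []
brush [([0.782, -0.011, 0.004], 0.97), ([0.598, 0.18, 0.051], 0.71)]
{'fovy': 62.10016993170749, 'cx': 317.8828979942786, 'cy': 244.03734566650465, 'tool_from_camera': array([[ 1.63980099e-04, -9.60996903e-01, -2.76559081e-01,
         7.51384522e-02],
       [ 9.99999657e-01,  3.81993737e-04, -7.34435313e-04,
        -1.95096926e-04],
       [ 8.11433898e-04, -2.76558866e-01,  9.60996637e-01,
        -1.60700035e-01],
       [ 0.00000000e+00,  0.00000000e+00,  0.00000000e+00,
         1.00000000e+00]])}
```

View pics/scene0.png

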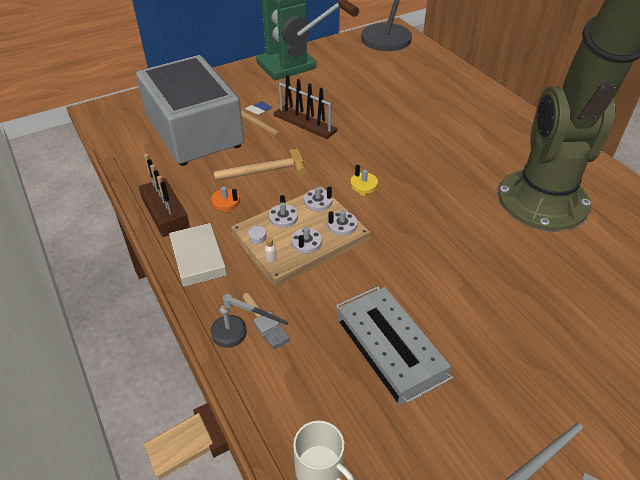

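View pics/side0.png

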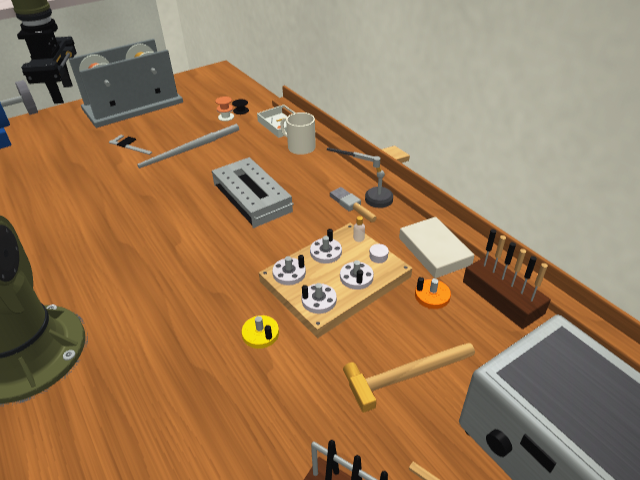

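```bash
python3 - <<'E'
from h import *
from scipy.optimize import least_squares
out={}
for n in('scene','side'):
    z=np.load(f'{n}0.npz'); W=z['W'];rgb=z['rgb']; 
    P=W.reshape(-1,3); C=rgb.reshape(-1,3).astype(float)
    ok=np.isfinite(P).all(1)
    # rack top, board top
    r=ok&(abs(P[:,0]-.595)<.1)&(abs(P[:,1]-.18)<.15)&(P[:,2]>.04)&(P[:,2]<.056)
    rr=cv2.minAreaRect((P[r,:2]*1000).astype(np.float32)); print(n,'rack top z',np.median(P[r,2]),rr)
    b=ok&(abs(P[:,0]-.6)<.18)&(abs(P[:,1]+.185)<.15)&(P[:,2]>.022)&(P[:,2]<.034)
    print('board',np.median(P[b,2]),cv2.minAreaRect((P[b,:2]*1000).astype(np.float32)))
    t=ok&(abs(P[:,0]-.56)<.11)&(abs(P[:,1]+.19)<.12)&(P[:,2]>.072)&(P[:,2]<.09)
    q=P[t]; cc=C[t]
    # cluster
    im=np.zeros((240,240),np.uint8); ij=((q[:,:2]-[.44,-.32])*1000).astype(int); 
    for a,c in ij: 
        if 0<=a<240 and 0<=c<240: im[a,c]=1
    im=cv2.morphologyEx(im,cv2.MORPH_CLOSE,np.ones((5,5)))
    k,l,s,ce=cv2.connectedComponentsWithStats(im)
    for j in range(1,k):
        if s[j,4]<20: continue
        m=l[ij[:,0].clip(0,239),ij[:,1].clip(0,239)]==j
        top=q[m]; 
        print(np.round(top.mean(0),4),np.round(np.percentile(top[:,2],[50,95]),4),cc[m].mean(0).round(),s[j,4])
    # slot: pixels below top inside rack
E
```

```text
scene rack top z 0.047729987751993316 ((596.3632202148438, 182.87510681152344), (250.41004943847656, 115.86499786376953), 89.65805053710938)
board 0.027876679888034182 ((621.4995727539062, -211.15765380859375), (301.01922607421875, 264.8684387207031), 5.020544528961182)
[ 0.4969 -0.2272  0.077 ] [0.0771 0.0799] [25. 22. 23.] 56
[ 0.5128 -0.1395  0.0772] [0.0775 0.0803] [136. 139. 137.] 115
[ 0.5211 -0.2394  0.0772] [0.0777 0.0797] [133. 135. 134.] 131
[ 0.5375 -0.15    0.0763] [0.0764 0.0798] [33. 31. 30.] 92
[ 0.6085 -0.2562  0.0766] [0.0767 0.0808] [29. 26. 25.] 78
[ 0.6117 -0.1331  0.0762] [0.0762 0.0793] [133. 136. 134.] 148
[ 0.621  -0.2307  0.0771] [0.0776 0.08  ] [131. 134. 133.] 111
[ 0.6338 -0.1158  0.0768] [0.0768 0.0802] [25. 25. 26.] 79
side rack top z 0.04771690422532904 ((595.1234741210938, 174.83181762695312), (252.45013427734375, 116.54861450195312), 89.94542694091797)
board 0.02791600606744508 ((621.4696655273438, -202.54769897460938), (306.7115478515625, 239.8278045654297), 4.208703517913818)
[ 0.4938 -0.2316  0.0768] [0.077  0.0793] [28. 27. 26.] 93
[ 0.5097 -0.145   0.0769] [0.0773 0.0797] [140. 143. 139.] 155
[ 0.5179 -0.2437  0.0765] [0.077  0.0793] [147. 151. 146.] 156
[ 0.535  -0.1538  0.0767] [0.0767 0.0792] [33. 30. 27.] 112
[ 0.6055 -0.2602  0.0765] [0.0764 0.0797] [28. 27. 28.] 101
[ 0.6092 -0.1367  0.077 ] [0.0773 0.079 ] [141. 145. 140.] 124
[ 0.6176 -0.2358  0.0767] [0.0768 0.0795] [153. 157. 152.] 138
[ 0.6309 -0.1205  0.0773] [0.0776 0.0799] [36. 30. 26.] 124
```

Scene picture: four grey wheels stand on the board at (283,213), (318,198), (342,221) and (306,239). The orange one at (225,200) and the yellow one at (364,182) stand on the bare bench; they are the look-alikes. The grey wheels in the board's sockets are the ones meant. I'll move above the board and confirm with a wrist view.

```bash

python3 -m creep '[{"tx":-30,"ty":-28},{"tx":-60,"ty":-57},{"tx":-90,"ty":-85},{"tx":-118,"ty":-113},{"tx":-148,"ty":-141}]' 
python3 -m creep '[{"tx":-30,"ty":-28},{"tx":-60,"ty":-57},{"tx":-90,"ty":-85},{"tx":-118,"ty":-113},{"tx":-148,"ty":-141}]'
python3 -m creep '[{"tx":-30,"ty":-28},{"tx":-60,"ty":-57},{"tx":-90,"ty":-85},{"tx":-118,"ty":-113},{"tx":-148,"ty":-141}]'
python3 -m creep '[{"tx":-30,"ty":-28,"wz":7},{"tx":-60,"ty":-57,"wz":14},{"tx":-90,"ty":-85,"wz":21},{"tx":-118,"ty":-113,"wz":28},{"tx":-148,"ty":-141,"wz":35}]'
python3 -m creep '[{"wz":7},{"wz":14},{"wz":21},{"wz":23},{"wz":23}]'
python3 -m creep '[{"tz":0}]'
cat > wr.py <<'E'
from h import *
import sys
def blobs(P,C,zlo,zhi,box):
    t=np.isfinite(P).all(1)&(P[:,0]>box[0])&(P[:,0]<box[1])&(P[:,1]>box[2])&(P[:,1]<box[3])&(P[:,2]>zlo)&(P[:,2]<zhi)
    q=P[t];cc=C[t]; ij=((q[:,:2]-[box[0],box[2]])*1000).astype(int)
    im=np.zeros((400,400),np.uint8); im[ij[:,0],ij[:,1]]=1
    im=cv2.morphologyEx(im,cv2.MORPH_CLOSE,np.ones((3,3)))
    k,l,s,ce=cv2.connectedComponentsWithStats(im); out=[]
    for j in range(1,k):
        if s[j,4]<30: continue
        m=l[ij[:,0],ij[:,1]]==j
        (c,r)=cv2.minEnclosingCircle((q[m,:2]*1000).astype(np.float32))
        out.append((np.round(q[m].mean(0),4),np.round(c,1),round(r,1),np.round(np.median(q[m,2]),4),int(cc[m].mean())))
    return out
if __name__=='__main__':
    rgb,d,W=shot('wrist'); save(sys.argv[1],rgb)
    for b in blobs(W.reshape(-1,3),rgb.reshape(-1,3),.068,.084,(.44,.68,-.32,-.06)): print(*b)
E
python3 wr.py pics/w1.png
python3 - <<'E'
from h import *
for n in('scene','side'):
    W=np.load(f'{n}0.npz')['W'].reshape(-1,3)
    m=(W[:,2]>.09)&(W[:,2]<.4)&(W[:,0]>.42)&(W[:,0]<.76)&(W[:,1]>-.4)&(W[:,1]<.35)
    q=W[m]; print(n,len(q), q.min(0) if len(q) else '', q.max(0) if len(q) else '')
E
```

```text
scene 9 [ 0.69945855 -0.13960355  0.09002117] [ 0.70788753 -0.12944951  0.09339662]
side 6 [ 0.69364971 -0.14128974  0.09026798] [ 0.70516336 -0.13511193  0.09221205]validation failed for argument at $[0]...
validation failed for argument at $[0]...
validation failed for argument at $[0]...
validation failed for argument at $[0]...
validation failed for argument at $[0]...
validation failed for argument at $[0]...
```

```bash

python3 -m creep '[{"wx":0,"wy":0,"wz":0,"tx":-30,"ty":-28,"tz":0,"gripper":1}]'; echo; python3 -m creep '[{"tx":-30,"ty":-28,"gripper":1}]'
```

```text
time_s: 1.03
tool_pos: [0.299, 0.549, 0.2211]
tool_rot: [179.9, -0.3, 154.0]
force: [-0.3, 0.5, -0.8]
grip_width: 0.0864
grasp_force: 0.0
validation failed for argument at $[0]...
```

```bash
python3 -m creep --help 2>&1 | head -20
```

```text
invalid input: not JSON, or not a number
```

```bash

python3 -m creep '[{"wx":0,"wy":0,"wz":0,"tx":-30,"ty":-28,"tz":0,"gripper":0},{"wx":0,"wy":0,"wz":0,"tx":-60,"ty":-57,"tz":0,"gripper":0},{"wx":0,"wy":0,"wz":0,"tx":-90,"ty":-85,"tz":0,"gripper":0},{"wx":0,"wy":0,"wz":0,"tx":-118,"ty":-113,"tz":0,"gripper":0},{"wx":0,"wy":0,"wz":0,"tx":-148,"ty":-141,"tz":0,"gripper":0}]' | sed -n 1,4p
python3 -m creep '[{"wx":0,"wy":0,"wz":0,"tx":-30,"ty":-28,"tz":0,"gripper":0},{"wx":0,"wy":0,"wz":0,"tx":-60,"ty":-57,"tz":0,"gripper":0},{"wx":0,"wy":0,"wz":0,"tx":-90,"ty":-85,"tz":0,"gripper":0},{"wx":0,"wy":0,"wz":0,"tx":-118,"ty":-113,"tz":0,"gripper":0},{"wx":0,"wy":0,"wz":0,"tx":-148,"ty":-141,"tz":0,"gripper":0}]' | sed -n 1,4p
python3 -m creep '[{"wx":0,"wy":0,"wz":0,"tx":-30,"ty":-28,"tz":0,"gripper":0},{"wx":0,"wy":0,"wz":0,"tx":-60,"ty":-57,"tz":0,"gripper":0},{"wx":0,"wy":0,"wz":0,"tx":-90,"ty":-85,"tz":0,"gripper":0},{"wx":0,"wy":0,"wz":0,"tx":-118,"ty":-113,"tz":0,"gripper":0},{"wx":0,"wy":0,"wz":0,"tx":-148,"ty":-141,"tz":0,"gripper":0}]' | sed -n 1,4p
python3 -m creep '[{"wx":0,"wy":0,"wz":7,"tx":-30,"ty":-28,"tz":0,"gripper":0},{"wx":0,"wy":0,"wz":14,"tx":-60,"ty":-57,"tz":0,"gripper":0},{"wx":0,"wy":0,"wz":21,"tx":-90,"ty":-85,"tz":0,"gripper":0},{"wx":0,"wy":0,"wz":28,"tx":-116,"ty":-113,"tz":0,"gripper":0},{"wx":0,"wy":0,"wz":35,"tx":-116,"ty":-113,"tz":0,"gripper":0}]' | sed -n 1,4p
python3 -m creep '[{"wx":0,"wy":0,"wz":7,"tx":0,"ty":0,"tz":0,"gripper":0},{"wx":0,"wy":0,"wz":14,"tx":0,"ty":0,"tz":0,"gripper":0},{"wx":0,"wy":0,"wz":21,"tx":0,"ty":0,"tz":0,"gripper":0},{"wx":0,"wy":0,"wz":23,"tx":0,"ty":0,"tz":0,"gripper":0},{"wx":0,"wy":0,"wz":23,"tx":0,"ty":0,"tz":0,"gripper":0}]'
python3 -m creep '[{"wx":0,"wy":0,"wz":0,"tx":0,"ty":0,"tz":0,"gripper":0}]'
python3 wr.py pics/w2.png
```

```text
time_s: 1.45
tool_pos: [0.3745, 0.3488, 0.2228]
tool_rot: [180.0, -0.0, 153.5]
force: [0.3, -0.2, 0.5]
time_s: 1.87
tool_pos: [0.4439, 0.1565, 0.223]
tool_rot: [179.9, 0.0, 153.4]
force: [0.4, 0.4, -0.4]
time_s: 2.28
tool_pos: [0.5132, -0.0359, 0.2231]
tool_rot: [179.9, 0.0, 153.4]
force: [0.5, -0.3, 0.2]
time_s: 2.7
tool_pos: [0.5658, -0.1969, 0.2228]
tool_rot: [-179.8, 0.4, 117.5]
force: [-1.2, -0.9, -0.1]
time_s: 3.12
tool_pos: [0.5663, -0.1869, 0.2226]
tool_rot: [180.0, -0.0, 95.4]
force: [-0.4, 0.1, 1.0]
grip_width: 0.0433
grasp_force: 0.0
time_s: 3.2
tool_pos: [0.5662, -0.1869, 0.2226]
tool_rot: [180.0, -0.0, 95.5]
force: [-0.9, 0.2, 0.2]
grip_width: 0.0436
grasp_force: 0.0
[ 0.4956 -0.2306  0.0755] [ 495.  -231.6] 5.9 0.0764 44
[ 0.5114 -0.1442  0.0763] [ 511.  -144.3] 7.1 0.0766 147
[ 0.5202 -0.239   0.0738] [ 519.4 -242.1] 6.5 0.0744 115
[ 0.5363 -0.1539  0.0761] [ 536.  -154.2] 6.0 0.0765 50
[ 0.6061 -0.2588  0.0753] [ 606.3 -259.9] 6.0 0.0763 38
[ 0.61   -0.1362  0.0762] [ 610.3 -136.5] 7.0 0.0766 143
[ 0.6161 -0.2318  0.074 ] [ 618.2 -235.8] 6.9 0.0752 106
[ 0.6315 -0.1207  0.0758] [ 632.3 -120.7] 6.0 0.0764 42
```

View pics/w2.png

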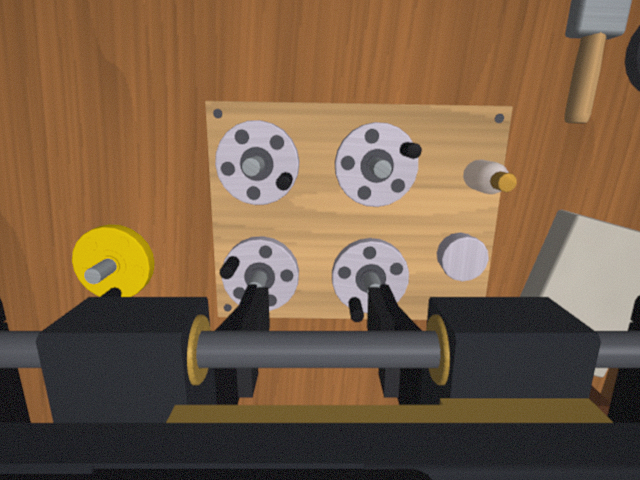

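The wrist picture confirms it: the four grey wheels stand in the board at (257,162), (378,163), (259,273) and (371,275). The yellow look-alike is on the bench at (113,260), and orange isn't in view. I start with the wheel at (378,163), which I call D.

```bash
cat > go.py <<'E'
import sys; from h import *
# x y z(mm) yaw -> deltas in current tool axes
p,R=tool(); x,y,z,yaw=map(float,sys.argv[1:5])
d=R.T@(np.array([x,y,z])-p*1000); cur=get_obs()['tool_rot'][2]
print('tx ty tz',np.round(d,1),'wz',round((cur-yaw+180)%360-180,1),'t',round(get_obs()['time_s'],2))
E
python3 -m creep '[{"wx":0,"wy":0,"wz":7,"tx":15,"ty":18,"tz":0,"gripper":-0.45},{"wx":0,"wy":0,"wz":14,"tx":30,"ty":36,"tz":20,"gripper":-0.45},{"wx":0,"wy":0,"wz":21,"tx":45,"ty":54,"tz":45,"gripper":-0.45},{"wx":0,"wy":0,"wz":28,"tx":60,"ty":72.7,"tz":70,"gripper":-0.45},{"wx":0,"wy":0,"wz":35,"tx":60,"ty":72.7,"tz":100,"gripper":-0.45}]' 3 | sed -n 1,4p
python3 -m creep '[{"wx":0,"wy":0,"wz":7,"tx":0,"ty":0,"tz":0,"gripper":-0.45},{"wx":0,"wy":0,"wz":14,"tx":0,"ty":0,"tz":0,"gripper":-0.45},{"wx":0,"wy":0,"wz":21,"tx":0,"ty":0,"tz":0,"gripper":-0.45},{"wx":0,"wy":0,"wz":27,"tx":0,"ty":0,"tz":0,"gripper":-0.45},{"wx":0,"wy":0,"wz":27,"tx":0,"ty":0,"tz":0,"gripper":-0.45}]'
python3 go.py 632.8 -120.2 54 33.4
```

```text
time_s: 3.67
tool_pos: [0.6373, -0.1143, 0.1221]
tool_rot: [179.9, -0.3, 60.6]
force: [0.6, 2.1, -0.2]
time_s: 4.08
tool_pos: [0.6329, -0.1203, 0.1223]
tool_rot: [180.0, 0.0, 33.3]
force: [0.8, 0.2, 0.9]
grip_width: 0.0241
grasp_force: 0.0
tx ty tz [-0.1 -0.1 68.3] wz -0.1 t 4.08
```

```bash
cat > g.py <<'E'
# guard: python3 g.py LIM ; stops the chain when the horizontal force exceeds LIM
import sys; from h import *
o=get_obs(); p,R=tool(); f=R.T@np.array(o['force'])
print(round(o['time_s'],2),np.round(p*1000,1),round(o['tool_rot'][2],1),'F tool',np.round(f,1),'w',round(o['grip_width']*1000,1),round(o['grasp_force'],1))
sys.exit(np.hypot(f[0],f[1])>float(sys.argv[1]))
E
python3 -m creep '[{"wx":0,"wy":0,"wz":0,"tx":0,"ty":0,"tz":20,"gripper":-0.45},{"wx":0,"wy":0,"wz":0,"tx":0,"ty":0,"tz":40,"gripper":-0.45},{"wx":0,"wy":0,"wz":0,"tx":0,"ty":0,"tz":58,"gripper":-0.45},{"wx":0,"wy":0,"wz":0,"tx":0,"ty":0,"tz":68,"gripper":-0.45},{"wx":0,"wy":0,"wz":0,"tx":0,"ty":0,"tz":68,"gripper":-0.45}]' >/dev/null; python3 g.py 4 &&
python3 -m creep '[{"wx":0,"wy":0,"wz":0,"tx":0,"ty":0,"tz":0,"gripper":-0.66},{"wx":0,"wy":0,"wz":0,"tx":0,"ty":0,"tz":0,"gripper":-0.66},{"wx":0,"wy":0,"wz":0,"tx":0,"ty":0,"tz":0,"gripper":-0.66}]' 3 >/dev/null; python3 g.py 4 &&
python3 -m creep '[{"wx":0,"wy":0,"wz":-4,"tx":-0.07,"ty":-1.88,"tz":0,"gripper":-0.66},{"wx":0,"wy":0,"wz":-4,"tx":-0.07,"ty":-1.88,"tz":0,"gripper":-0.66}]' >/dev/null; python3 g.py 4 &&
python3 -m creep '[{"wx":0,"wy":0,"wz":-4,"tx":-0.07,"ty":-1.88,"tz":0,"gripper":-0.66},{"wx":0,"wy":0,"wz":-4,"tx":-0.07,"ty":-1.88,"tz":0,"gripper":-0.66}]' >/dev/null; python3 g.py 4 &&
python3 -m creep '[{"wx":0,"wy":0,"wz":-4,"tx":-0.07,"ty":-1.88,"tz":0,"gripper":-0.66},{"wx":0,"wy":0,"wz":-4,"tx":-0.07,"ty":-1.88,"tz":0,"gripper":-0.66}]' >/dev/null; python3 g.py 4
```

```text
4.5 [ 631.2 -119.7   52.2] 33.6 F tool [-0.2 -1.6  0.5] w 23.7 0.0
4.5 [ 631.2 -119.7   52.2] 33.6 F tool [-0.2 -1.6  0.5] w 23.7 0.0
4.5 [ 631.2 -119.7   52.2] 33.6 F tool [-0.2 -1.6  0.5] w 23.7 0.0
4.5 [ 631.2 -119.7   52.2] 33.6 F tool [-0.2 -1.6  0.5] w 23.7 0.0
4.5 [ 631.2 -119.7   52.2] 33.6 F tool [-0.2 -1.6  0.5] w 23.7 0.0False
False
False
False
False
```

```bash
sed -i 's/sys.exit(\(.*\))$/sys.exit(int(\1))/' g.py
python3 -m creep '[{"wx":0,"wy":0,"wz":0,"tx":0,"ty":0,"tz":0,"gripper":-0.66},{"wx":0,"wy":0,"wz":0,"tx":0,"ty":0,"tz":0,"gripper":-0.66},{"wx":0,"wy":0,"wz":0,"tx":0,"ty":0,"tz":0,"gripper":-0.66}]' 3 >/dev/null && python3 g.py 4 &&
python3 -m creep '[{"wx":0,"wy":0,"wz":-4,"tx":-0.07,"ty":-1.88,"tz":0,"gripper":-0.66},{"wx":0,"wy":0,"wz":-4,"tx":-0.07,"ty":-1.88,"tz":0,"gripper":-0.66}]' >/dev/null && python3 g.py 4 &&
python3 -m creep '[{"wx":0,"wy":0,"wz":-4,"tx":-0.07,"ty":-1.88,"tz":0,"gripper":-0.66},{"wx":0,"wy":0,"wz":-4,"tx":-0.07,"ty":-1.88,"tz":0,"gripper":-0.66}]' >/dev/null && python3 g.py 4 &&
python3 -m creep '[{"wx":0,"wy":0,"wz":-4,"tx":-0.07,"ty":-1.88,"tz":0,"gripper":-0.66},{"wx":0,"wy":0,"wz":-4,"tx":-0.07,"ty":-1.88,"tz":0,"gripper":-0.66}]' >/dev/null && python3 g.py 4
```

```text
4.75 [ 633.9 -120.8   56. ] 33.5 F tool [ 0.6 -0.4 -0.1] w 15.9 0.0
4.92 [ 632.4 -118.8   55.7] 37.6 F tool [ 0.2  0.9 -0.5] w 14.9 0.0
5.08 [ 631.  -117.2   55.4] 41.5 F tool [ 0.2 -0.3 -0.1] w 15.2 0.0
5.25 [ 629.5 -115.9   55.1] 45.4 F tool [ 0.2 -0.6 -0.6] w 14.8 0.0
```

```bash

python3 -m creep '[{"wx":0,"wy":0,"wz":-4,"tx":-0.07,"ty":-1.88,"tz":0,"gripper":-0.66},{"wx":0,"wy":0,"wz":-4,"tx":-0.07,"ty":-1.88,"tz":0,"gripper":-0.66}]' >/dev/null && python3 g.py 4 &&
python3 -m creep '[{"wx":0,"wy":0,"wz":-4,"tx":-0.07,"ty":-1.88,"tz":0,"gripper":-0.66},{"wx":0,"wy":0,"wz":-4,"tx":-0.07,"ty":-1.88,"tz":0,"gripper":-0.66}]' >/dev/null && python3 g.py 4 &&
python3 -m creep '[{"wx":0,"wy":0,"wz":-4,"tx":-0.07,"ty":-1.88,"tz":0,"gripper":-0.66},{"wx":0,"wy":0,"wz":-4,"tx":-0.07,"ty":-1.88,"tz":0,"gripper":-0.66}]' >/dev/null && python3 g.py 4 &&
python3 -m creep '[{"wx":0,"wy":0,"wz":-4,"tx":-0.07,"ty":-1.88,"tz":0,"gripper":-0.66},{"wx":0,"wy":0,"wz":-4,"tx":-0.07,"ty":-1.88,"tz":0,"gripper":-0.66}]' >/dev/null && python3 g.py 4 &&
python3 -m creep '[{"wx":0,"wy":0,"wz":-4,"tx":-0.07,"ty":-1.88,"tz":0,"gripper":-0.66},{"wx":0,"wy":0,"wz":-4,"tx":-0.07,"ty":-1.88,"tz":0,"gripper":-0.66}]' >/dev/null && python3 g.py 4 &&
python3 -m creep '[{"wx":0,"wy":0,"wz":-4,"tx":-0.07,"ty":-1.88,"tz":0,"gripper":-0.66},{"wx":0,"wy":0,"wz":-4,"tx":-0.07,"ty":-1.88,"tz":0,"gripper":-0.66}]' >/dev/null && python3 g.py 4 &&
python3 -m creep '[{"wx":0,"wy":0,"wz":-4,"tx":-0.07,"ty":-1.88,"tz":0,"gripper":-0.66},{"wx":0,"wy":0,"wz":-4,"tx":-0.07,"ty":-1.88,"tz":0,"gripper":-0.66}]' >/dev/null && python3 g.py 4 &&
python3 -m creep '[{"wx":0,"wy":0,"wz":-4,"tx":-0.07,"ty":-1.88,"tz":0,"gripper":-0.66},{"wx":0,"wy":0,"wz":-4,"tx":-0.07,"ty":-1.88,"tz":0,"gripper":-0.66}]' >/dev/null && python3 g.py 4
```

```text
5.42 [ 628.  -114.7   54.9] 49.4 F tool [ 0.2  0.3 -1. ] w 14.6 0.0
5.58 [ 626.5 -113.5   54.8] 53.3 F tool [ 0.5 -0.4 -0.3] w 14.9 0.0
5.75 [ 624.9 -112.5   54.7] 57.3 F tool [ 0.3 -0.   0.1] w 14.8 0.0
5.92 [ 623.2 -111.6   54.6] 61.3 F tool [ 0.  -0.5 -0.6] w 14.5 0.0
6.08 [ 621.5 -110.7   54.6] 65.3 F tool [0.5 0.1 0.3] w 15.0 0.0
6.25 [ 619.8 -110.    54.6] 69.3 F tool [-0.2 -0.1  0.1] w 14.6 0.0
6.42 [ 618.  -109.5   54.6] 73.2 F tool [-0.5  0.6  0.3] w 15.0 0.0
6.58 [ 616.2 -109.    54.6] 77.2 F tool [ 0.1  0.4 -0.4] w 15.0 0.0
```

```bash

python3 -m creep '[{"wx":0,"wy":0,"wz":-4,"tx":-0.07,"ty":-1.88,"tz":0,"gripper":-0.66},{"wx":0,"wy":0,"wz":-4,"tx":-0.07,"ty":-1.88,"tz":0,"gripper":-0.66}]' >/dev/null && python3 g.py 4 &&
python3 -m creep '[{"wx":0,"wy":0,"wz":-5,"tx":-0.1,"ty":-2.35,"tz":0,"gripper":-0.66},{"wx":0,"wy":0,"wz":-10,"tx":-0.41,"ty":-4.69,"tz":0,"gripper":-0.66},{"wx":0,"wy":0,"wz":-15,"tx":-0.92,"ty":-6.99,"tz":0,"gripper":-0.66},{"wx":0,"wy":0,"wz":-20,"tx":-1.63,"ty":-9.23,"tz":0,"gripper":-0.66},{"wx":0,"wy":0,"wz":-24,"tx":-2.33,"ty":-10.98,"tz":0,"gripper":-0.66}]' >/dev/null && python3 g.py 4 &&
python3 -m creep '[{"wx":0,"wy":0,"wz":0,"tx":0,"ty":0.5,"tz":0,"gripper":-0.45},{"wx":0,"wy":0,"wz":0,"tx":0,"ty":0.5,"tz":0,"gripper":-0.45},{"wx":0,"wy":0,"wz":0,"tx":0,"ty":0.5,"tz":-20,"gripper":-0.45},{"wx":0,"wy":0,"wz":0,"tx":0,"ty":0.5,"tz":-45,"gripper":-0.45},{"wx":0,"wy":0,"wz":0,"tx":0,"ty":0.5,"tz":-68,"gripper":-0.45}]' >/dev/null && python3 g.py 4; python3 wr.py pics/w3.png;  python3 go.py 606.8 -259 122 64.2
```

```text
6.75 [ 614.3 -108.7   54.6] 81.2 F tool [ 0.2 -0.   0.8] w 14.9 0.0
7.17 [ 603.2 -109.4   54.6] 105.3 F tool [ 0.3  1.  -0.2] w 14.7 0.0
7.58 [ 603.5 -109.1  123.1] 105.2 F tool [-0.1  0.5 -1.1] w 23.5 0.0
[ 0.4935 -0.2308  0.0762] [ 494.2 -231.5] 6.5 0.0766 40
[ 0.512  -0.1427  0.0754] [ 511.2 -144.1] 7.3 0.0764 155
[ 0.6038 -0.1089  0.0755] [ 604.  -109.9] 6.1 0.0763 42
[ 0.6102 -0.1348  0.0756] [ 610.5 -136. ] 7.1 0.0765 156
tx ty tz [-144.   -39.     6.5] wz 41.0 t 7.63
```

```bash

python3 -m creep '[{"wx":0,"wy":0,"wz":7,"tx":-36,"ty":-10,"tz":0,"gripper":-0.45},{"wx":0,"wy":0,"wz":14,"tx":-72,"ty":-20,"tz":0,"gripper":-0.45},{"wx":0,"wy":0,"wz":21,"tx":-108,"ty":-29,"tz":0,"gripper":-0.45},{"wx":0,"wy":0,"wz":28,"tx":-144,"ty":-39,"tz":0,"gripper":-0.45},{"wx":0,"wy":0,"wz":35,"tx":-144,"ty":-39,"tz":0,"gripper":-0.45}]' 3 >/dev/null
python3 -m creep '[{"wx":0,"wy":0,"wz":6,"tx":0,"ty":0,"tz":0,"gripper":-0.45},{"wx":0,"wy":0,"wz":6,"tx":0,"ty":0,"tz":0,"gripper":-0.45},{"wx":0,"wy":0,"wz":6,"tx":0,"ty":0,"tz":0,"gripper":-0.45}]' >/dev/null
python3 wr.py pics/w4.png
python3 go.py 606.8 -259 55 64.2
```

```text
[ 0.5127 -0.1449  0.0752] [ 511.1 -144.5] 7.4 0.0761 129
[ 0.5375 -0.1546  0.0751] [ 536.3 -154.3] 6.2 0.0761 33
[ 0.6039 -0.1136  0.0747] [ 603.6 -111.3] 6.2 0.0757 31
[ 0.6071 -0.259   0.0756] [ 606.7 -259.8] 6.0 0.0763 38
[ 0.611  -0.1371  0.0758] [ 610.7 -136.4] 7.2 0.0763 137
[ 0.6189 -0.2351  0.0761] [ 618.6 -235.8] 7.1 0.0766 145
tx ty tz [-0.4  2.5 67.3] wz 0.4 t 8.35
```

```bash

python3 -m creep '[{"wx":0,"wy":0,"wz":0,"tx":-0.5,"ty":2,"tz":20,"gripper":-0.45},{"wx":0,"wy":0,"wz":0,"tx":-0.5,"ty":2,"tz":40,"gripper":-0.45},{"wx":0,"wy":0,"wz":0,"tx":-0.5,"ty":2,"tz":58,"gripper":-0.45},{"wx":0,"wy":0,"wz":0,"tx":-0.5,"ty":2,"tz":67,"gripper":-0.45},{"wx":0,"wy":0,"wz":0,"tx":-0.5,"ty":2,"tz":67,"gripper":-0.45}]' >/dev/null && python3 g.py 4 &&
python3 -m creep '[{"wx":0,"wy":0,"wz":0,"tx":0,"ty":0,"tz":0,"gripper":-0.66},{"wx":0,"wy":0,"wz":0,"tx":0,"ty":0,"tz":0,"gripper":-0.66},{"wx":0,"wy":0,"wz":0,"tx":0,"ty":0,"tz":0,"gripper":-0.66}]' 3 >/dev/null && python3 g.py 3 &&
python3 -m creep '[{"wx":0,"wy":0,"wz":-4,"tx":0.07,"ty":1.88,"tz":0,"gripper":-0.66},{"wx":0,"wy":0,"wz":-4,"tx":0.07,"ty":1.88,"tz":0,"gripper":-0.66}]' >/dev/null && python3 g.py 3 &&
python3 -m creep '[{"wx":0,"wy":0,"wz":-4,"tx":0.07,"ty":1.88,"tz":0,"gripper":-0.66},{"wx":0,"wy":0,"wz":-4,"tx":0.07,"ty":1.88,"tz":0,"gripper":-0.66}]' >/dev/null && python3 g.py 3 &&
python3 -m creep '[{"wx":0,"wy":0,"wz":-4,"tx":0.07,"ty":1.88,"tz":0,"gripper":-0.66},{"wx":0,"wy":0,"wz":-4,"tx":0.07,"ty":1.88,"tz":0,"gripper":-0.66}]' >/dev/null && python3 g.py 3 &&
python3 -m creep '[{"wx":0,"wy":0,"wz":-4,"tx":0.07,"ty":1.88,"tz":0,"gripper":-0.66},{"wx":0,"wy":0,"wz":-4,"tx":0.07,"ty":1.88,"tz":0,"gripper":-0.66}]' >/dev/null && python3 g.py 3 &&
python3 -m creep '[{"wx":0,"wy":0,"wz":-4,"tx":0.07,"ty":1.88,"tz":0,"gripper":-0.66},{"wx":0,"wy":0,"wz":-4,"tx":0.07,"ty":1.88,"tz":0,"gripper":-0.66}]' >/dev/null && python3 g.py 3 &&
python3 -m creep '[{"wx":0,"wy":0,"wz":-4,"tx":0.07,"ty":1.88,"tz":0,"gripper":-0.66},{"wx":0,"wy":0,"wz":-4,"tx":0.07,"ty":1.88,"tz":0,"gripper":-0.66}]' >/dev/null && python3 g.py 3 &&
python3 -m creep '[{"wx":0,"wy":0,"wz":-4,"tx":0.07,"ty":1.88,"tz":0,"gripper":-0.66},{"wx":0,"wy":0,"wz":-4,"tx":0.07,"ty":1.88,"tz":0,"gripper":-0.66}]' >/dev/null && python3 g.py 3 &&
python3 -m creep '[{"wx":0,"wy":0,"wz":-4,"tx":0.07,"ty":1.88,"tz":0,"gripper":-0.66},{"wx":0,"wy":0,"wz":-4,"tx":0.07,"ty":1.88,"tz":0,"gripper":-0.66}]' >/dev/null && python3 g.py 3
```

```text
8.77 [ 604.7 -258.    53.2] 64.5 F tool [ 1.  -0.8  0.2] w 24.1 0.0
9.02 [ 606.9 -260.1   57.1] 64.4 F tool [ 0.4 -0.3 -0.1] w 16.1 0.0
9.18 [ 608.6 -260.7   56.8] 68.5 F tool [-0.1  0.2 -0.1] w 15.1 0.0
9.35 [ 610.1 -261.3   56.5] 72.4 F tool [-0.4  0.5  0. ] w 14.9 0.0
9.52 [ 611.7 -261.7   56.2] 76.4 F tool [-0.1  0.2 -0.6] w 14.6 0.0
9.68 [ 613.4 -262.    55.9] 80.3 F tool [0.4 0.1 0.8] w 15.1 0.0
9.85 [ 615.2 -262.2   55.8] 84.3 F tool [ 0.5  0.4 -0.2] w 14.8 0.0
10.02 [ 617.  -262.3   55.7] 88.3 F tool [-0.6  0.5  0. ] w 15.1 0.0
10.18 [ 618.9 -262.2   55.6] 92.3 F tool [ 0.1  0.2 -0.6] w 14.9 0.0
10.35 [ 620.7 -262.    55.6] 96.3 F tool [ 0.3 -0.4  0. ] w 14.9 0.0
```

```bash

python3 -m creep '[{"wx":0,"wy":0,"wz":-4,"tx":0.07,"ty":1.88,"tz":0,"gripper":-0.66},{"wx":0,"wy":0,"wz":-4,"tx":0.07,"ty":1.88,"tz":0,"gripper":-0.66}]' >/dev/null && python3 g.py 3 &&
python3 -m creep '[{"wx":0,"wy":0,"wz":-4,"tx":0.07,"ty":1.88,"tz":0,"gripper":-0.66},{"wx":0,"wy":0,"wz":-4,"tx":0.07,"ty":1.88,"tz":0,"gripper":-0.66}]' >/dev/null && python3 g.py 3 &&
python3 -m creep '[{"wx":0,"wy":0,"wz":-4,"tx":0.07,"ty":1.88,"tz":0,"gripper":-0.66},{"wx":0,"wy":0,"wz":-4,"tx":0.07,"ty":1.88,"tz":0,"gripper":-0.66}]' >/dev/null && python3 g.py 3 &&
python3 -m creep '[{"wx":0,"wy":0,"wz":-4,"tx":0.07,"ty":1.88,"tz":0,"gripper":-0.66},{"wx":0,"wy":0,"wz":-4,"tx":0.07,"ty":1.88,"tz":0,"gripper":-0.66}]' >/dev/null && python3 g.py 3 &&
python3 -m creep '[{"wx":0,"wy":0,"wz":-5,"tx":0.1,"ty":2.35,"tz":0,"gripper":-0.66},{"wx":0,"wy":0,"wz":-10,"tx":0.41,"ty":4.69,"tz":0,"gripper":-0.66},{"wx":0,"wy":0,"wz":-15,"tx":0.92,"ty":6.99,"tz":0,"gripper":-0.66},{"wx":0,"wy":0,"wz":-20,"tx":1.63,"ty":9.23,"tz":0,"gripper":-0.66},{"wx":0,"wy":0,"wz":-24,"tx":2.33,"ty":10.98,"tz":0,"gripper":-0.66}]' >/dev/null && python3 g.py 4 &&
python3 -m creep '[{"wx":0,"wy":0,"wz":0,"tx":0,"ty":-0.5,"tz":0,"gripper":-0.45},{"wx":0,"wy":0,"wz":0,"tx":0,"ty":-0.5,"tz":0,"gripper":-0.45},{"wx":0,"wy":0,"wz":0,"tx":0,"ty":-0.5,"tz":-20,"gripper":-0.45},{"wx":0,"wy":0,"wz":0,"tx":0,"ty":-0.5,"tz":-45,"gripper":-0.45},{"wx":0,"wy":0,"wz":0,"tx":0,"ty":-0.5,"tz":-67,"gripper":-0.45}]' >/dev/null && python3 g.py 4; python3 wr.py pics/w5.png;  python3 go.py 494.6 -231.3 122 154.6
```

```text
10.52 [ 622.6 -261.8   55.6] 100.3 F tool [0.9 0.2 0.8] w 14.5 0.0
10.68 [ 624.  -261.6   55.5] 104.3 F tool [-0.5 -0.5  0.4] w 14.6 0.3
10.85 [ 625.1 -261.4   55.5] 108.2 F tool [-0.  -2.2 -1.4] w 14.8 1.3
11.02 [ 625.6 -261.    55.3] 112.2 F tool [ 1.6 -5.1 -2.2] w 15.1 2.6
[ 0.4993 -0.2301  0.0733] [ 496.4 -231.1] 5.9 0.0737 25
[ 0.5206 -0.2429  0.0753] [ 519.5 -243.6] 7.5 0.0762 128
[ 0.6226 -0.255   0.0758] [ 622. -252.] 18.2 0.0759 26
[ 0.6192 -0.2355  0.076 ] [ 619.6 -236.4] 7.1 0.0767 135
tx ty tz [  76.9 -110.4  -66.1] wz -42.5 t 11.07
```

```bash

python3 -m creep '[{"wx":0,"wy":0,"wz":0,"tx":0,"ty":-2.5,"tz":0,"gripper":-0.6},{"wx":0,"wy":0,"wz":0,"tx":0,"ty":-4,"tz":0,"gripper":-0.45},{"wx":0,"wy":0,"wz":0,"tx":0,"ty":-4,"tz":0,"gripper":-0.45},{"wx":0,"wy":0,"wz":0,"tx":0,"ty":-4,"tz":0,"gripper":-0.45}]' >/dev/null ; python3 g.py 3 &&
python3 -m creep '[{"wx":0,"wy":0,"wz":0,"tx":0,"ty":0,"tz":-20,"gripper":-0.45},{"wx":0,"wy":0,"wz":0,"tx":0,"ty":0,"tz":-45,"gripper":-0.45},{"wx":0,"wy":0,"wz":0,"tx":0,"ty":0,"tz":-67,"gripper":-0.3},{"wx":0,"wy":0,"wz":0,"tx":0,"ty":0,"tz":-67,"gripper":-0.3}]' >/dev/null ; python3 g.py 4; python3 wr.py pics/w6.png;  python3 go.py 619 -235.5 52 102
python3 - <<'E'
from h import *
for n in('scene','side'):
    z=np.load(f'{n}0.npz'); W=z['W'].reshape(-1,3); C=z['rgb'].reshape(-1,3).astype(int).sum(1)
    # project dark pixels inside the rack onto z=.048 by colour: rays
    f,i=K(n); R=np.array(i['R']);t=np.array(i['t']); v,u=np.mgrid[:480,:640]
    D=np.stack([(u-i['cx'])/f,(v-i['cy'])/f,np.ones_like(u,float)],-1).reshape(-1,3)@R; c=-R.T@t
    s=(.048-c[2])/D[:,2]; Q=c+D*s[:,None]
    m=(abs(Q[:,0]-.596)<.035)&(abs(Q[:,1]-.179)<.09)&(C<160)
    im=(m.reshape(480,640)).astype(np.uint8); k,l,st,ce=cv2.connectedComponentsWithStats(im); j=1+st[1:,4].argmax()
    q=(Q[(l==j).ravel(),:2]*1000).astype(np.float32); print(n,cv2.minAreaRect(q))
E
```

```text
11.4 [ 624.6 -261.5   55.7] 112.4 F tool [ 0.3 -0.9 -0.6] w 22.8 0.0
11.73 [ 627.4 -263.   128.1] 112.4 F tool [-0.3  1.1 -1.7] w 28.6 0.0
[ 0.4965 -0.2311  0.0753] [ 495.3 -231.6] 6.3 0.0762 33
[ 0.5202 -0.2433  0.0756] [ 519.3 -244. ] 7.1 0.0764 140
[ 0.5385 -0.1576  0.0745] [ 537.  -155.5] 5.8 0.0756 34
[ 0.6104 -0.1373  0.0759] [ 610.7 -136.5] 7.1 0.0764 138
[ 0.6184 -0.2354  0.0761] [ 618.8 -235.9] 7.0 0.0765 144
[ 0.6228 -0.2616  0.0756] [ 622.8 -262.5] 6.1 0.0763 38
tx ty tz [28.   3.  73.7] wz 10.4 t 11.78
scene ((597.1834716796875, 182.66748046875), (146.25660705566406, 22.081600189208984), 89.42774200439453)
side ((595.4860229492188, 169.18270874023438), (115.43124389648438, 20.597213745117188), 89.10951232910156)
```

```bash

python3 -m creep '[{"wx":0,"wy":0,"wz":7,"tx":14,"ty":2,"tz":0,"gripper":-0.3},{"wx":0,"wy":0,"wz":14,"tx":28,"ty":3,"tz":0,"gripper":-0.3},{"wx":0,"wy":0,"wz":14,"tx":28,"ty":3,"tz":20,"gripper":-0.3},{"wx":0,"wy":0,"wz":14,"tx":28,"ty":3,"tz":30,"gripper":-0.3},{"wx":0,"wy":0,"wz":14,"tx":28,"ty":3,"tz":30,"gripper":-0.3}]' >/dev/null; python3 g.py 4; python3 go.py 618.8 -235.6 53 98.6
```

```text
12.2 [ 614.1 -233.4   88.8] 98.5 F tool [-0.1 -1.1  0.5] w 30.3 0.0
tx ty tz [-2.9  4.5 35.8] wz -0.1 t 12.2
```

```bash

python3 -m creep '[{"wx":0,"wy":0,"wz":0,"tx":0,"ty":0,"tz":0,"gripper":-0.3},{"wx":0,"wy":0,"wz":0,"tx":0,"ty":0,"tz":0,"gripper":-0.3},{"wx":0,"wy":0,"wz":0,"tx":0,"ty":0,"tz":0,"gripper":-0.3}]' >/dev/null; python3 go.py 618.8 -235.6 53 98.6
```

```text
tx ty tz [-0.3  2.1 40.3] wz -0.2 t 12.45
```

```bash

python3 -m creep '[{"wx":0,"wy":0,"wz":0,"tx":-0.3,"ty":2,"tz":15,"gripper":-0.3},{"wx":0,"wy":0,"wz":0,"tx":-0.3,"ty":2,"tz":28,"gripper":-0.3},{"wx":0,"wy":0,"wz":0,"tx":-0.3,"ty":2,"tz":36,"gripper":-0.3},{"wx":0,"wy":0,"wz":0,"tx":-0.3,"ty":2,"tz":40,"gripper":-0.3},{"wx":0,"wy":0,"wz":0,"tx":-0.3,"ty":2,"tz":40,"gripper":-0.3}]' >/dev/null; python3 g.py 4 && 
python3 -m creep '[{"wx":0,"wy":0,"wz":0,"tx":0,"ty":0,"tz":0,"gripper":-1},{"wx":0,"wy":0,"wz":0,"tx":0,"ty":0,"tz":0,"gripper":-1},{"wx":0,"wy":0,"wz":0,"tx":0,"ty":0,"tz":0,"gripper":-1},{"wx":0,"wy":0,"wz":0,"tx":0,"ty":0,"tz":0,"gripper":-1},{"wx":0,"wy":0,"wz":0,"tx":0,"ty":0,"tz":0,"gripper":-1}]' 30 >/dev/null; python3 g.py 20
```

```text
12.87 [ 617.  -234.2   50.4] 98.4 F tool [0.6 0.1 0.2] w 30.5 0.0
13.28 [ 618.6 -234.9   53.2] 98.4 F tool [ 0.3 -0.6 -1.7] w 13.3 30.0
```

```bash

python3 -m creep '[{"wx":0,"wy":0,"wz":0,"tx":0,"ty":0,"tz":-8,"gripper":-1},{"wx":0,"wy":0,"wz":0,"tx":0,"ty":0,"tz":-20,"gripper":-1},{"wx":0,"wy":0,"wz":0,"tx":0,"ty":0,"tz":-40,"gripper":-1},{"wx":0,"wy":0,"wz":0,"tx":0,"ty":0,"tz":-70,"gripper":-1},{"wx":0,"wy":0,"wz":0,"tx":0,"ty":0,"tz":-100,"gripper":-1}]' >/dev/null; python3 g.py 20 &&
python3 -m creep '[{"wx":0,"wy":0,"wz":0,"tx":15,"ty":1.5,"tz":0,"gripper":-1},{"wx":0,"wy":0,"wz":0,"tx":45,"ty":4.5,"tz":0,"gripper":-1},{"wx":0,"wy":0,"wz":0,"tx":83,"ty":8,"tz":0,"gripper":-1},{"wx":0,"wy":0,"wz":0,"tx":121,"ty":12,"tz":0,"gripper":-1},{"wx":0,"wy":0,"wz":0,"tx":159,"ty":15.5,"tz":0,"gripper":-1}]' >/dev/null; python3 g.py 20 &&
python3 -m creep '[{"wx":0,"wy":0,"wz":0,"tx":38,"ty":4,"tz":0,"gripper":-1},{"wx":0,"wy":0,"wz":0,"tx":76,"ty":7.5,"tz":0,"gripper":-1},{"wx":0,"wy":0,"wz":0,"tx":114,"ty":11,"tz":0,"gripper":-1},{"wx":0,"wy":0,"wz":0,"tx":152,"ty":15,"tz":0,"gripper":-1},{"wx":0,"wy":0,"wz":0,"tx":190,"ty":18.5,"tz":0,"gripper":-1}]' >/dev/null; python3 g.py 20 &&
python3 -m creep '[{"wx":0,"wy":0,"wz":0,"tx":35,"ty":3.5,"tz":0,"gripper":-1},{"wx":0,"wy":0,"wz":0,"tx":70,"ty":7,"tz":0,"gripper":-1},{"wx":0,"wy":0,"wz":0,"tx":95,"ty":9.5,"tz":0,"gripper":-1},{"wx":0,"wy":0,"wz":0,"tx":112,"ty":11,"tz":0,"gripper":-1},{"wx":0,"wy":0,"wz":0,"tx":112,"ty":11,"tz":0,"gripper":-1}]' >/dev/null; python3 g.py 20 &&
python3 -m creep '[{"wx":0,"wy":0,"wz":0,"tx":0,"ty":0,"tz":0,"gripper":-1},{"wx":0,"wy":0,"wz":0,"tx":0,"ty":0,"tz":0,"gripper":-1},{"wx":0,"wy":0,"wz":0,"tx":0,"ty":0,"tz":0,"gripper":-1}]' >/dev/null; python3 g.py 20 ; python3 go.py 596 230 73 98.4; python3 - <<'E'
from h import *
rgb,d,W=shot('wrist'); save('pics/w7.png',rgb)
for n in('scene','side'): save(f'pics/{n}7.png',shot(n)[0])
# slot across several y from wrist: depth below top
for y in np.arange(.09,.28,.02):
    m=(abs(W[...,1]-y)<.004)&(abs(W[...,0]-.596)<.05)&(d>0)
    q=W[m]; lo=q[q[:,2]<.04]; 
    if len(lo)>5: print(round(y,2),len(q),np.round([lo[:,0].min(),lo[:,0].max()],4))
m=(abs(W[...,2]-.048)<.006)&(abs(W[...,0]-.6)<.12)&(abs(W[...,1]-.18)<.2); print(m.sum(), np.median(W[m][:,2]) if m.any() else '')
E
```

```text
13.7 [ 617.2 -234.3  153.6] 98.4 F tool [-0.2 -0.4  2.3] w 13.0 30.0
14.12 [609.7 -73.8 153.6] 98.4 F tool [0.2 0.4 2.6] w 13.1 30.0
14.53 [600.1 117.1 153.8] 98.4 F tool [0.8 0.3 2.4] w 12.8 30.0
14.95 [593.4 234.5 153.1] 98.9 F tool [ 1.4 -0.1  3.3] w 12.8 30.0
15.2 [595.7 225.6 153.1] 98.3 F tool [-0.7  1.4  2.3] w 13.2 30.0
tx ty tz [ 4.4  0.9 80.1] wz -0.1 t 15.2
0.09 151 [0.5991 0.6037]
0.23 4765 [0.5835 0.6121]
0.25 36594 [0.5844 0.6123]
15756 0.04669095061494845
```

View pics/w7.png

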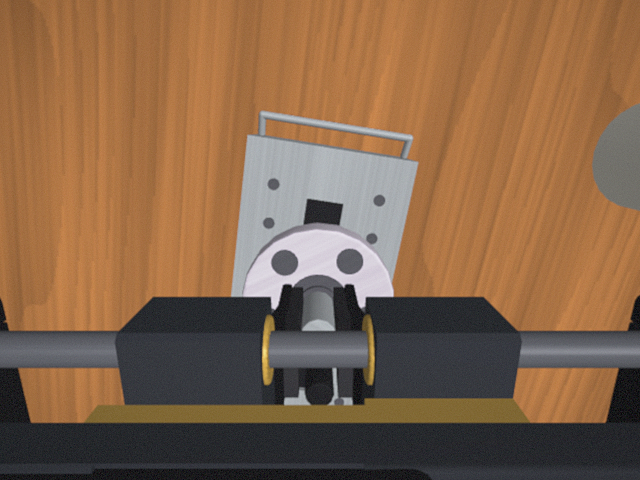

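The picture shows the unit held upright over the rack. The slot's far end is visible at (323,211), with its top edge at row 200. I'll turn those pixels into slot centreline and end.

```bash
python3 - <<'E'
from h import *
img=cv2.imread('pics/w7.png').astype(int).sum(2)
f,i=K('wrist'); T=np.array(i['tool_from_camera']); p,R=tool()
for v in (204,210,216,222):
    us=[u for u in range(290,360) if img[v,u]<120]
    for u in (us[0],us[-1]+1):
        D=R@(T[:3,:3]@np.array([(u-i['cx'])/f,(v-i['cy'])/f,1])); c=R@T[:3,3]+p; print(v,u,np.round((c+D*(.048-c[2])/D[2])*1000,1),end=' ')
    print()
for (u,v) in [(308,199),(343,204)]:
    D=R@(T[:3,:3]@np.array([(u-i['cx'])/f,(v-i['cy'])/f,1])); print('end',np.round((c+D*(.048-c[2])/D[2])*1000,1))
E
```

```text
204 308 [585.4 251.9  48. ] 204 337 [604.8 254.7  48. ] 
210 307 [585.3 247.7  48. ] 210 341 [608.1 251.1  48. ] 
216 306 [585.2 243.5  48. ] 216 340 [608.1 246.9  48. ] 
222 305 [585.1 239.3  48. ] 222 339 [608.1 242.7  48. ] 
end [585.  255.3  48. ]
end [608.8 255.3  48. ]
```

```bash

python3 -m creep '[{"wx":0,"wy":0,"wz":0,"tx":3.3,"ty":1.5,"tz":0,"gripper":-1},{"wx":0,"wy":0,"wz":0,"tx":3.3,"ty":1.5,"tz":10,"gripper":-1},{"wx":0,"wy":0,"wz":0,"tx":3.3,"ty":1.5,"tz":22,"gripper":-1},{"wx":0,"wy":0,"wz":0,"tx":3.3,"ty":1.5,"tz":34,"gripper":-1},{"wx":0,"wy":0,"wz":0,"tx":3.3,"ty":1.5,"tz":34,"gripper":-1}]' >/dev/null; python3 g.py 8 &&
python3 -m creep '[{"wx":0,"wy":0,"wz":0,"tx":0,"ty":0,"tz":0,"gripper":-1},{"wx":0,"wy":0,"wz":0,"tx":0,"ty":0,"tz":6,"gripper":-1},{"wx":0,"wy":0,"wz":0,"tx":0,"ty":0,"tz":12,"gripper":-1},{"wx":0,"wy":0,"wz":0,"tx":0,"ty":0,"tz":18,"gripper":-1}]' >/dev/null; python3 g.py 8 &&
python3 -m creep '[{"wx":0,"wy":0,"wz":0,"tx":0,"ty":0,"tz":6,"gripper":-1},{"wx":0,"wy":0,"wz":0,"tx":0,"ty":0,"tz":12,"gripper":-1},{"wx":0,"wy":0,"wz":0,"tx":0,"ty":0,"tz":18,"gripper":-1},{"wx":0,"wy":0,"wz":0,"tx":0,"ty":0,"tz":22,"gripper":-1},{"wx":0,"wy":0,"wz":0,"tx":0,"ty":0,"tz":22,"gripper":-1}]' >/dev/null; python3 g.py 8 &&
python3 -m creep '[{"wx":0,"wy":0,"wz":0,"tx":0,"ty":0,"tz":0,"gripper":-1},{"wx":0,"wy":0,"wz":0,"tx":0,"ty":0,"tz":2,"gripper":-1},{"wx":0,"wy":0,"wz":0,"tx":0,"ty":0,"tz":2,"gripper":-1}]' >/dev/null; python3 g.py 8
```

```text
15.77 [593.7 230.5 114.2] 98.4 F tool [ 0.3 -0.3  3.2] w 13.3 30.0
16.1 [596.5 231.4 100.5] 98.4 F tool [ 0.9 -0.4  3.1] w 13.2 30.0
16.52 [595.5 231.1  77.2] 98.4 F tool [-0.2  0.5  2.6] w 12.6 30.0
16.77 [596.4 231.5  76.7] 98.4 F tool [-0.2  0.3  2.9] w 12.9 30.0
```

```bash

python3 -m creep '[{"wx":0,"wy":0,"wz":0,"tx":0,"ty":0,"tz":1.5,"gripper":-1},{"wx":0,"wy":0,"wz":0,"tx":0,"ty":0,"tz":3,"gripper":-1},{"wx":0,"wy":0,"wz":0,"tx":0,"ty":0,"tz":3,"gripper":-1}]' >/dev/null; python3 g.py 8 && 
python3 -m creep '[{"wx":0,"wy":0,"wz":0,"tx":0,"ty":0,"tz":1,"gripper":-1},{"wx":0,"wy":0,"wz":0,"tx":0,"ty":0,"tz":1.5,"gripper":-1},{"wx":0,"wy":0,"wz":0,"tx":0,"ty":0,"tz":1.5,"gripper":-1}]' >/dev/null; python3 g.py 8
```

```text
17.02 [596.1 231.4  73.3] 98.4 F tool [0.5 0.2 2.7] w 13.3 30.0
17.27 [596.2 231.5  73.2] 98.4 F tool [-0.7 -3.  -4.5] w 13.5 30.0
```

```bash

python3 -m creep '[{"wx":0,"wy":0,"wz":0,"tx":0,"ty":0,"tz":-0.5,"gripper":-0.6},{"wx":0,"wy":0,"wz":0,"tx":0,"ty":0,"tz":-0.5,"gripper":-0.35},{"wx":0,"wy":0,"wz":0,"tx":0,"ty":0,"tz":-0.5,"gripper":-0.3},{"wx":0,"wy":0,"wz":0,"tx":0,"ty":0,"tz":-0.5,"gripper":-0.3}]' 30 >/dev/null; python3 g.py 8 &&
python3 -m creep '[{"wx":0,"wy":0,"wz":0,"tx":0,"ty":0,"tz":-8,"gripper":-0.3},{"wx":0,"wy":0,"wz":0,"tx":0,"ty":0,"tz":-25,"gripper":-0.3},{"wx":0,"wy":0,"wz":0,"tx":0,"ty":0,"tz":-50,"gripper":-0.3},{"wx":0,"wy":0,"wz":0,"tx":0,"ty":0,"tz":-75,"gripper":-0.3},{"wx":0,"wy":0,"wz":0,"tx":0,"ty":0,"tz":-75,"gripper":-0.3}]' 3 >/dev/null; python3 g.py 8
python3 - <<'E'
from h import *; from wr import blobs
for n in('side','scene'):
    rgb,d,W=shot(n); save(f'pics/{n}8.png',rgb)
    for b in blobs(W.reshape(-1,3),rgb.reshape(-1,3),.09,.105,(.5,.7,.1,.3)): print(n,*b)
    for b in blobs(W.reshape(-1,3),rgb.reshape(-1,3),.062,.075,(.5,.7,.1,.3)): print(n,'w',*b)
E
python3 go.py 494.6 -231.3 122 154.6
```

```text
17.6 [596.6 231.5  72.5] 98.4 F tool [-0.3  0.5 -0.1] w 27.5 0.0
18.02 [599.6 232.4 153.9] 98.4 F tool [-0.3  0.3 -0.7] w 30.5 0.0
side [0.594  0.2282 0.0962] [594.8 229.6] 7.6 0.0964 131
side [0.5974 0.2016 0.095 ] [597.2 202.8] 6.4 0.0955 22
side w [0.5776 0.2023 0.0663] [577.1 201.3] 7.7 0.0657 153
side w [0.5969 0.1999 0.0684] [597.5 196.2] 11.4 0.0678 129
side w [0.5937 0.2247 0.069 ] [594.9 224.6] 9.9 0.0683 114
scene [0.5987 0.2338 0.0965] [598.3 233.2] 7.1 0.0973 144
scene [0.6019 0.2096 0.0961] [601.8 208.5] 5.5 0.0971 30
scene w [0.6001 0.2366 0.0679] [597.8 232.8] 35.7 0.0678 155
tx ty tz [-443.  -169.5   26.4] wz -56.2 t 18.12
```

```bash

python3 -m creep '[{"wx":0,"wy":0,"wz":0,"tx":-36,"ty":-14,"tz":0,"gripper":-0.45},{"wx":0,"wy":0,"wz":0,"tx":-72,"ty":-28,"tz":0,"gripper":-0.45},{"wx":0,"wy":0,"wz":0,"tx":-108,"ty":-42,"tz":0,"gripper":-0.45},{"wx":0,"wy":0,"wz":0,"tx":-144,"ty":-55,"tz":0,"gripper":-0.45},{"wx":0,"wy":0,"wz":0,"tx":-180,"ty":-69,"tz":0,"gripper":-0.45}]' 3 >/dev/null; python3 g.py 8 &&
python3 -m creep '[{"wx":0,"wy":0,"wz":0,"tx":-36,"ty":-14,"tz":0,"gripper":-0.45},{"wx":0,"wy":0,"wz":0,"tx":-72,"ty":-28,"tz":0,"gripper":-0.45},{"wx":0,"wy":0,"wz":0,"tx":-108,"ty":-42,"tz":0,"gripper":-0.45},{"wx":0,"wy":0,"wz":0,"tx":-144,"ty":-55,"tz":0,"gripper":-0.45},{"wx":0,"wy":0,"wz":0,"tx":-180,"ty":-69,"tz":0,"gripper":-0.45}]' 3 >/dev/null; python3 g.py 8 &&
python3 -m creep '[{"wx":0,"wy":0,"wz":-7,"tx":-30,"ty":-11,"tz":0,"gripper":-0.45},{"wx":0,"wy":0,"wz":-14,"tx":-60,"ty":-22,"tz":0,"gripper":-0.45},{"wx":0,"wy":0,"wz":-21,"tx":-83,"ty":-30,"tz":10,"gripper":-0.45},{"wx":0,"wy":0,"wz":-28,"tx":-83,"ty":-30,"tz":20,"gripper":-0.45},{"wx":0,"wy":0,"wz":-35,"tx":-83,"ty":-30,"tz":26,"gripper":-0.45}]' 3 >/dev/null; python3 g.py 8 &&
python3 -m creep '[{"wx":0,"wy":0,"wz":-7,"tx":0,"ty":0,"tz":0,"gripper":-0.45},{"wx":0,"wy":0,"wz":-14,"tx":0,"ty":0,"tz":0,"gripper":-0.45},{"wx":0,"wy":0,"wz":-19.6,"tx":0,"ty":0,"tz":0,"gripper":-0.45},{"wx":0,"wy":0,"wz":-19.6,"tx":0,"ty":0,"tz":0,"gripper":-0.45},{"wx":0,"wy":0,"wz":-19.6,"tx":0,"ty":0,"tz":0,"gripper":-0.45}]' 3 >/dev/null; python3 g.py 8 ; python3 wr.py pics/w9.png
python3 go.py 495.3 -231.4 55 153
```

```text
18.53 [553.   41.5 146.5] 98.5 F tool [-0.7  0.9 -0.2] w 24.0 0.0
18.95 [ 511.2 -146.4  146.7] 98.4 F tool [-0.3  0.9  0.3] w 24.0 0.0
19.37 [ 492.8 -233.6  119.8] 133.3 F tool [0.8 0.3 0.2] w 23.9 0.0
19.78 [ 494.4 -231.3  120.8] 152.7 F tool [-0.4  0.4  0.5] w 23.6 0.0
[ 0.4941 -0.2312  0.0756] [ 495.  -231.6] 6.0 0.0764 42
[ 0.5099 -0.1452  0.0754] [ 511.  -144.7] 7.2 0.0762 156
[ 0.5178 -0.2434  0.0754] [ 518.9 -243.7] 7.2 0.0764 148
[ 0.5347 -0.1549  0.075 ] [ 535.9 -154.3] 6.3 0.076 47
[ 0.6134 -0.1374  0.0766] [ 612.3 -136.5] 6.1 0.0766 172
tx ty tz [-0.8  0.3 66. ] wz -0.3 t 19.83
```

```bash

python3 -m creep '[{"wx":0,"wy":0,"wz":0,"tx":-0.5,"ty":0,"tz":20,"gripper":-0.45},{"wx":0,"wy":0,"wz":0,"tx":-0.5,"ty":0,"tz":40,"gripper":-0.45},{"wx":0,"wy":0,"wz":0,"tx":-0.5,"ty":0,"tz":57,"gripper":-0.45},{"wx":0,"wy":0,"wz":0,"tx":-0.5,"ty":0,"tz":65,"gripper":-0.45},{"wx":0,"wy":0,"wz":0,"tx":-0.5,"ty":0,"tz":65,"gripper":-0.45}]' >/dev/null && python3 g.py 4 &&
python3 -m creep '[{"wx":0,"wy":0,"wz":0,"tx":0,"ty":0,"tz":0,"gripper":-0.66},{"wx":0,"wy":0,"wz":0,"tx":0,"ty":0,"tz":0,"gripper":-0.66},{"wx":0,"wy":0,"wz":0,"tx":0,"ty":0,"tz":0,"gripper":-0.66}]' 3 >/dev/null && python3 g.py 3 &&
python3 -m creep '[{"wx":0,"wy":0,"wz":4,"tx":-0.07,"ty":1.88,"tz":0,"gripper":-0.66},{"wx":0,"wy":0,"wz":4,"tx":-0.07,"ty":1.88,"tz":0,"gripper":-0.66}]' >/dev/null && python3 g.py 3 &&
python3 -m creep '[{"wx":0,"wy":0,"wz":4,"tx":-0.07,"ty":1.88,"tz":0,"gripper":-0.66},{"wx":0,"wy":0,"wz":4,"tx":-0.07,"ty":1.88,"tz":0,"gripper":-0.66}]' >/dev/null && python3 g.py 3 &&
python3 -m creep '[{"wx":0,"wy":0,"wz":4,"tx":-0.07,"ty":1.88,"tz":0,"gripper":-0.66},{"wx":0,"wy":0,"wz":4,"tx":-0.07,"ty":1.88,"tz":0,"gripper":-0.66}]' >/dev/null && python3 g.py 3 &&
python3 -m creep '[{"wx":0,"wy":0,"wz":4,"tx":-0.07,"ty":1.88,"tz":0,"gripper":-0.66},{"wx":0,"wy":0,"wz":4,"tx":-0.07,"ty":1.88,"tz":0,"gripper":-0.66}]' >/dev/null && python3 g.py 3 &&
python3 -m creep '[{"wx":0,"wy":0,"wz":4,"tx":-0.07,"ty":1.88,"tz":0,"gripper":-0.66},{"wx":0,"wy":0,"wz":4,"tx":-0.07,"ty":1.88,"tz":0,"gripper":-0.66}]' >/dev/null && python3 g.py 3 &&
python3 -m creep '[{"wx":0,"wy":0,"wz":4,"tx":-0.07,"ty":1.88,"tz":0,"gripper":-0.66},{"wx":0,"wy":0,"wz":4,"tx":-0.07,"ty":1.88,"tz":0,"gripper":-0.66}]' >/dev/null && python3 g.py 3 &&
python3 -m creep '[{"wx":0,"wy":0,"wz":4,"tx":-0.07,"ty":1.88,"tz":0,"gripper":-0.66},{"wx":0,"wy":0,"wz":4,"tx":-0.07,"ty":1.88,"tz":0,"gripper":-0.66}]' >/dev/null && python3 g.py 3 &&
python3 -m creep '[{"wx":0,"wy":0,"wz":4,"tx":-0.07,"ty":1.88,"tz":0,"gripper":-0.66},{"wx":0,"wy":0,"wz":4,"tx":-0.07,"ty":1.88,"tz":0,"gripper":-0.66}]' >/dev/null && python3 g.py 3 &&
python3 -m creep '[{"wx":0,"wy":0,"wz":4,"tx":-0.07,"ty":1.88,"tz":0,"gripper":-0.66},{"wx":0,"wy":0,"wz":4,"tx":-0.07,"ty":1.88,"tz":0,"gripper":-0.66}]' >/dev/null && python3 g.py 3
```

```text
20.25 [ 493.8 -231.    54.5] 152.8 F tool [-0.   0.1 -0.5] w 24.1 0.0
20.5 [ 496.4 -232.    57.7] 152.8 F tool [-0.6  0.4 -1.4] w 16.2 0.0
20.67 [ 497.1 -230.1   57.5] 148.8 F tool [-0.2 -0.7  0.1] w 15.2 0.1
20.83 [ 497.7 -228.9   57.3] 144.8 F tool [-1.  -1.4 -1.6] w 15.0 0.5
21.0 [ 498.2 -228.3   57.2] 140.9 F tool [-0.5 -2.8 -2.7] w 14.7 1.6
21.17 [ 499.  -227.5   57.1] 136.9 F tool [-0.1 -4.4 -3.4] w 14.7 2.4
```

```bash

python3 -m creep '[{"wx":0,"wy":0,"wz":0,"tx":0,"ty":-2.5,"tz":0,"gripper":-0.6},{"wx":0,"wy":0,"wz":0,"tx":0,"ty":-4.5,"tz":0,"gripper":-0.45},{"wx":0,"wy":0,"wz":0,"tx":0,"ty":-4.5,"tz":0,"gripper":-0.45},{"wx":0,"wy":0,"wz":0,"tx":0,"ty":-4.5,"tz":0,"gripper":-0.45}]' >/dev/null ; python3 g.py 3 &&
python3 -m creep '[{"wx":0,"wy":0,"wz":0,"tx":0,"ty":0,"tz":-20,"gripper":-0.45},{"wx":0,"wy":0,"wz":0,"tx":0,"ty":0,"tz":-45,"gripper":-0.45},{"wx":0,"wy":0,"wz":-7,"tx":0,"ty":0,"tz":-67,"gripper":-0.45},{"wx":0,"wy":0,"wz":-14,"tx":0,"ty":0,"tz":-67,"gripper":-0.45},{"wx":0,"wy":0,"wz":-21,"tx":0,"ty":0,"tz":-67,"gripper":-0.45}]' >/dev/null ; python3 -m creep '[{"wx":0,"wy":0,"wz":0,"tx":0,"ty":0,"tz":0,"gripper":-0.45},{"wx":0,"wy":0,"wz":0,"tx":0,"ty":0,"tz":0,"gripper":-0.45},{"wx":0,"wy":0,"wz":0,"tx":0,"ty":0,"tz":0,"gripper":-0.45}]' >/dev/null; python3 g.py 4; python3 wr.py pics/w10.png;  python3 go.py 535.8 -154 55 158.8
```

```text
21.5 [ 496.9 -228.4   56.5] 136.9 F tool [-0.6 -0.7 -0.1] w 22.9 0.0
22.17 [ 496.5 -228.6  123.2] 157.7 F tool [ 0.1 -0.6  0.4] w 23.9 0.0
[ 0.4955 -0.2286  0.0755] [ 496.4 -229. ] 6.0 0.0763 42
[ 0.5099 -0.1452  0.0754] [ 510.7 -144.5] 7.2 0.0762 158
[ 0.5177 -0.2433  0.0755] [ 519.  -243.7] 7.2 0.0763 149
[ 0.5347 -0.1549  0.075 ] [ 535.5 -154.1] 6.4 0.076 47
tx ty tz [-8.1 84.  68.2] wz -1.1 t 22.22
```

```bash

python3 -m creep '[{"wx":0,"wy":0,"wz":-1,"tx":-3,"ty":28,"tz":0,"gripper":-0.45},{"wx":0,"wy":0,"wz":-1,"tx":-6,"ty":58,"tz":0,"gripper":-0.45},{"wx":0,"wy":0,"wz":-1,"tx":-8,"ty":84,"tz":0,"gripper":-0.45},{"wx":0,"wy":0,"wz":-1,"tx":-8,"ty":84,"tz":0,"gripper":-0.45},{"wx":0,"wy":0,"wz":-1,"tx":-8,"ty":84,"tz":0,"gripper":-0.45}]' 3 >/dev/null ; python3 go.py 535.8 -154 55 158.8
python3 -m creep '[{"wx":0,"wy":0,"wz":0,"tx":0,"ty":0,"tz":20,"gripper":-0.45},{"wx":0,"wy":0,"wz":0,"tx":0,"ty":0,"tz":40,"gripper":-0.45},{"wx":0,"wy":0,"wz":0,"tx":0,"ty":0,"tz":58,"gripper":-0.45},{"wx":0,"wy":0,"wz":0,"tx":0,"ty":0,"tz":67,"gripper":-0.45},{"wx":0,"wy":0,"wz":0,"tx":0,"ty":0,"tz":67,"gripper":-0.45}]' >/dev/null && python3 g.py 4 &&
python3 -m creep '[{"wx":0,"wy":0,"wz":0,"tx":0,"ty":0,"tz":0,"gripper":-0.66},{"wx":0,"wy":0,"wz":0,"tx":0,"ty":0,"tz":0,"gripper":-0.66},{"wx":0,"wy":0,"wz":0,"tx":0,"ty":0,"tz":0,"gripper":-0.66}]' 3 >/dev/null && python3 g.py 3 &&
python3 -m creep '[{"wx":0,"wy":0,"wz":4,"tx":0.07,"ty":-1.88,"tz":0,"gripper":-0.66},{"wx":0,"wy":0,"wz":4,"tx":0.07,"ty":-1.88,"tz":0,"gripper":-0.66}]' >/dev/null && python3 g.py 3 &&
python3 -m creep '[{"wx":0,"wy":0,"wz":4,"tx":0.07,"ty":-1.88,"tz":0,"gripper":-0.66},{"wx":0,"wy":0,"wz":4,"tx":0.07,"ty":-1.88,"tz":0,"gripper":-0.66}]' >/dev/null && python3 g.py 3 &&
python3 -m creep '[{"wx":0,"wy":0,"wz":4,"tx":0.07,"ty":-1.88,"tz":0,"gripper":-0.66},{"wx":0,"wy":0,"wz":4,"tx":0.07,"ty":-1.88,"tz":0,"gripper":-0.66}]' >/dev/null && python3 g.py 3 &&
python3 -m creep '[{"wx":0,"wy":0,"wz":4,"tx":0.07,"ty":-1.88,"tz":0,"gripper":-0.66},{"wx":0,"wy":0,"wz":4,"tx":0.07,"ty":-1.88,"tz":0,"gripper":-0.66}]' >/dev/null && python3 g.py 3 &&
python3 -m creep '[{"wx":0,"wy":0,"wz":4,"tx":0.07,"ty":-1.88,"tz":0,"gripper":-0.66},{"wx":0,"wy":0,"wz":4,"tx":0.07,"ty":-1.88,"tz":0,"gripper":-0.66}]' >/dev/null && python3 g.py 3 &&
python3 -m creep '[{"wx":0,"wy":0,"wz":4,"tx":0.07,"ty":-1.88,"tz":0,"gripper":-0.66},{"wx":0,"wy":0,"wz":4,"tx":0.07,"ty":-1.88,"tz":0,"gripper":-0.66}]' >/dev/null && python3 g.py 3 &&
python3 -m creep '[{"wx":0,"wy":0,"wz":4,"tx":0.07,"ty":-1.88,"tz":0,"gripper":-0.66},{"wx":0,"wy":0,"wz":4,"tx":0.07,"ty":-1.88,"tz":0,"gripper":-0.66}]' >/dev/null && python3 g.py 3 &&
python3 -m creep '[{"wx":0,"wy":0,"wz":4,"tx":0.07,"ty":-1.88,"tz":0,"gripper":-0.66},{"wx":0,"wy":0,"wz":4,"tx":0.07,"ty":-1.88,"tz":0,"gripper":-0.66}]' >/dev/null && python3 g.py 3 &&
python3 -m creep '[{"wx":0,"wy":0,"wz":4,"tx":0.07,"ty":-1.88,"tz":0,"gripper":-0.66},{"wx":0,"wy":0,"wz":4,"tx":0.07,"ty":-1.88,"tz":0,"gripper":-0.66}]' >/dev/null && python3 g.py 3 &&
python3 -m creep '[{"wx":0,"wy":0,"wz":4,"tx":0.07,"ty":-1.88,"tz":0,"gripper":-0.66},{"wx":0,"wy":0,"wz":4,"tx":0.07,"ty":-1.88,"tz":0,"gripper":-0.66}]' >/dev/null && python3 g.py 3
```

```text
tx ty tz [-0.3 -2.1 68.1] wz 0.2 t 22.63
23.05 [ 533.5 -154.8   54.4] 158.7 F tool [ 1.1  0.1 -0.3] w 23.8 0.0
23.3 [ 536.7 -154.6   57.8] 158.8 F tool [ 0.1  0.3 -0.1] w 16.2 0.0
23.47 [ 535.6 -156.3   57.6] 154.7 F tool [-0.2 -0.5 -0.5] w 15.3 0.0
23.63 [ 534.5 -157.8   57.3] 150.8 F tool [ 0.1  0.4 -0.8] w 14.7 0.0
23.8 [ 533.4 -159.3   57. ] 146.9 F tool [-0.   0.6 -0.1] w 14.7 0.0
23.97 [ 532.2 -160.8   56.8] 142.9 F tool [-0.1  0.8 -0.4] w 15.1 0.0
24.13 [ 530.9 -162.2   56.7] 139.0 F tool [-0.2  0.2 -0.2] w 14.9 0.0
24.3 [ 529.6 -163.6   56.7] 135.0 F tool [ 0.3  0.1 -0.3] w 14.9 0.0
24.47 [ 528.1 -164.8   56.6] 131.0 F tool [-0.2  0.  -0.5] w 14.5 0.0
24.63 [ 526.7 -166.    56.6] 127.0 F tool [0.2 0.1 1.1] w 15.1 0.0
24.8 [ 525.1 -167.1   56.6] 123.0 F tool [ 0.   0.1 -0.1] w 14.9 0.0
24.97 [ 523.5 -168.    56.6] 119.0 F tool [0.6 0.3 0.4] w 15.3 0.0
```

```bash

python3 -m creep '[{"wx":0,"wy":0,"wz":4,"tx":0.07,"ty":-1.88,"tz":0,"gripper":-0.66},{"wx":0,"wy":0,"wz":4,"tx":0.07,"ty":-1.88,"tz":0,"gripper":-0.66}]' >/dev/null && python3 g.py 3 &&
python3 -m creep '[{"wx":0,"wy":0,"wz":4,"tx":0.07,"ty":-1.88,"tz":0,"gripper":-0.66},{"wx":0,"wy":0,"wz":4,"tx":0.07,"ty":-1.88,"tz":0,"gripper":-0.66}]' >/dev/null && python3 g.py 3 &&
python3 -m creep '[{"wx":0,"wy":0,"wz":5,"tx":0.1,"ty":-2.35,"tz":0,"gripper":-0.66},{"wx":0,"wy":0,"wz":10,"tx":0.41,"ty":-4.69,"tz":0,"gripper":-0.66},{"wx":0,"wy":0,"wz":15,"tx":0.92,"ty":-6.99,"tz":0,"gripper":-0.66},{"wx":0,"wy":0,"wz":20,"tx":1.63,"ty":-9.23,"tz":0,"gripper":-0.66},{"wx":0,"wy":0,"wz":24,"tx":2.33,"ty":-10.98,"tz":0,"gripper":-0.66}]' >/dev/null && python3 g.py 3 &&
python3 -m creep '[{"wx":0,"wy":0,"wz":0,"tx":0,"ty":0.5,"tz":0,"gripper":-0.45},{"wx":0,"wy":0,"wz":0,"tx":0,"ty":0.5,"tz":0,"gripper":-0.45},{"wx":0,"wy":0,"wz":0,"tx":0,"ty":0.5,"tz":-20,"gripper":-0.45},{"wx":0,"wy":0,"wz":0,"tx":0,"ty":0.5,"tz":-45,"gripper":-0.45},{"wx":0,"wy":0,"wz":0,"tx":0,"ty":0.5,"tz":-67,"gripper":-0.45}]' >/dev/null && python3 g.py 4; python3 wr.py pics/w11.png; python3 go.py 519.1 -243.3 53 148
```

```text
25.13 [ 521.8 -168.8   56.6] 115.0 F tool [ 0.5  0.  -0.4] w 14.8 0.0
25.3 [ 520.1 -169.5   56.5] 111.0 F tool [ 0.7 -0.1  0.4] w 15.0 0.0
25.72 [ 509.1 -171.2   56.6] 87.0 F tool [ 0.   0.  -0.1] w 14.6 0.0
26.13 [ 509.5 -171.4  124.4] 87.1 F tool [-0.5 -0.3  0.2] w 23.4 0.0
[ 0.5105 -0.1701  0.0756] [ 510.4 -171.3] 6.1 0.0763 42
[ 0.5109 -0.1435  0.0761] [ 510.8 -144.1] 7.0 0.0765 156
[ 0.5188 -0.2424  0.0758] [ 519.1 -243.5] 7.4 0.0765 147
[ 0.6027 -0.1099  0.0753] [ 603.7 -110.2] 6.2 0.0762 41
[ 0.6091 -0.1357  0.0754] [ 610.3 -136.2] 7.2 0.0763 139
tx ty tz [-70.4   9.7  75.9] wz -60.9 t 26.18
```

```bash

python3 -m creep '[{"wx":0,"wy":0,"wz":-7,"tx":-30,"ty":4,"tz":0,"gripper":-0.3},{"wx":0,"wy":0,"wz":-14,"tx":-60,"ty":8,"tz":0,"gripper":-0.3},{"wx":0,"wy":0,"wz":-21,"tx":-70.5,"ty":9.7,"tz":0,"gripper":-0.3},{"wx":0,"wy":0,"wz":-28,"tx":-70.5,"ty":9.7,"tz":0,"gripper":-0.3},{"wx":0,"wy":0,"wz":-35,"tx":-70.5,"ty":9.7,"tz":0,"gripper":-0.3}]' 30 >/dev/null
python3 -m creep '[{"wx":0,"wy":0,"wz":-7,"tx":0,"ty":0,"tz":0,"gripper":-0.3},{"wx":0,"wy":0,"wz":-14,"tx":0,"ty":0,"tz":0,"gripper":-0.3},{"wx":0,"wy":0,"wz":-21,"tx":0,"ty":0,"tz":10,"gripper":-0.3},{"wx":0,"wy":0,"wz":-26,"tx":0,"ty":0,"tz":25,"gripper":-0.3},{"wx":0,"wy":0,"wz":-26,"tx":0,"ty":0,"tz":30,"gripper":-0.3}]' >/dev/null
python3 -m creep '[{"wx":0,"wy":0,"wz":0,"tx":0,"ty":0,"tz":0,"gripper":-0.3},{"wx":0,"wy":0,"wz":0,"tx":0,"ty":0,"tz":0,"gripper":-0.3},{"wx":0,"wy":0,"wz":0,"tx":0,"ty":0,"tz":0,"gripper":-0.3}]' >/dev/null; python3 go.py 519.1 -243.3 53 148; python3 wr.py pics/w12.png
```

```text
tx ty tz [-3.1  1.  41.1] wz -0.4 t 27.27
[ 0.4957 -0.2285  0.0757] [ 496.6 -228.9] 6.1 0.0763 41
[ 0.5101 -0.1454  0.0755] [ 510.9 -144.6] 7.2 0.0763 151
[ 0.5095 -0.1719  0.0754] [ 510.4 -171.3] 6.1 0.0761 46
[ 0.5179 -0.2431  0.0755] [ 519.2 -243.6] 7.3 0.0763 145
[ 0.6005 -0.1132  0.072 ] [ 603.1 -111.5] 5.9 0.0718 25
[ 0.6056 -0.1361  0.0735] [ 608.1 -135.2] 7.7 0.0742 109
```

```bash

python3 -m creep '[{"wx":0,"wy":0,"wz":0,"tx":-3,"ty":1,"tz":15,"gripper":-0.3},{"wx":0,"wy":0,"wz":0,"tx":-3,"ty":1,"tz":28,"gripper":-0.3},{"wx":0,"wy":0,"wz":0,"tx":-3,"ty":1,"tz":37,"gripper":-0.3},{"wx":0,"wy":0,"wz":0,"tx":-3,"ty":1,"tz":41,"gripper":-0.3},{"wx":0,"wy":0,"wz":0,"tx":-3,"ty":1,"tz":41,"gripper":-0.3}]' >/dev/null; python3 g.py 4 && 
python3 -m creep '[{"wx":0,"wy":0,"wz":0,"tx":0,"ty":0,"tz":0,"gripper":-1},{"wx":0,"wy":0,"wz":0,"tx":0,"ty":0,"tz":0,"gripper":-1},{"wx":0,"wy":0,"wz":0,"tx":0,"ty":0,"tz":0,"gripper":-1},{"wx":0,"wy":0,"wz":0,"tx":0,"ty":0,"tz":0,"gripper":-1},{"wx":0,"wy":0,"wz":0,"tx":0,"ty":0,"tz":0,"gripper":-1}]' 30 >/dev/null; python3 g.py 20 &&
python3 -m creep '[{"wx":0,"wy":0,"wz":0,"tx":0,"ty":0,"tz":-8,"gripper":-1},{"wx":0,"wy":0,"wz":0,"tx":0,"ty":0,"tz":-20,"gripper":-1},{"wx":0,"wy":0,"wz":0,"tx":0,"ty":0,"tz":-40,"gripper":-1},{"wx":0,"wy":0,"wz":0,"tx":0,"ty":0,"tz":-70,"gripper":-1},{"wx":0,"wy":0,"wz":0,"tx":0,"ty":0,"tz":-100,"gripper":-1}]' >/dev/null; python3 g.py 20; python3 -m creep '[{"wx":0,"wy":0,"wz":0,"tx":0,"ty":0,"tz":0,"gripper":-1},{"wx":0,"wy":0,"wz":0,"tx":0,"ty":0,"tz":0,"gripper":-1}]' >/dev/null; python3 g.py 20; python3 go.py 596.8 130 73 148
```

```text
27.73 [ 517.4 -242.5   51.2] 147.7 F tool [ 0.5 -0.3  0.1] w 30.6 0.0
28.15 [ 518.9 -243.2   53.2] 147.7 F tool [ 0.2  0.1 -2. ] w 13.5 30.0
28.57 [ 517.2 -242.6  153.7] 147.6 F tool [-0.9  0.9  1.7] w 13.0 30.0
28.73 [ 519.5 -243.5  155.2] 147.7 F tool [0.6 0.3 2.8] w 12.8 30.0
tx ty tz [134.7 356.7  82.4] wz -0.3 t 28.73
```

```bash

python3 -m creep '[{"wx":0,"wy":0,"wz":0,"tx":8,"ty":20,"tz":0,"gripper":-1},{"wx":0,"wy":0,"wz":0,"tx":20,"ty":52,"tz":0,"gripper":-1},{"wx":0,"wy":0,"wz":0,"tx":33,"ty":88,"tz":0,"gripper":-1},{"wx":0,"wy":0,"wz":0,"tx":47,"ty":124,"tz":0,"gripper":-1},{"wx":0,"wy":0,"wz":0,"tx":60,"ty":160,"tz":0,"gripper":-1}]' >/dev/null; python3 g.py 20 &&
python3 -m creep '[{"wx":0,"wy":0,"wz":0,"tx":13,"ty":36,"tz":0,"gripper":-1},{"wx":0,"wy":0,"wz":0,"tx":27,"ty":72,"tz":0,"gripper":-1},{"wx":0,"wy":0,"wz":0,"tx":40,"ty":108,"tz":0,"gripper":-1},{"wx":0,"wy":0,"wz":0,"tx":54,"ty":144,"tz":0,"gripper":-1},{"wx":0,"wy":0,"wz":0,"tx":64,"ty":170,"tz":0,"gripper":-1}]' >/dev/null; python3 g.py 20 &&
python3 -m creep '[{"wx":0,"wy":0,"wz":0,"tx":8,"ty":20,"tz":0,"gripper":-1},{"wx":0,"wy":0,"wz":0,"tx":10.5,"ty":26.5,"tz":0,"gripper":-1},{"wx":0,"wy":0,"wz":0,"tx":10.5,"ty":26.5,"tz":0,"gripper":-1},{"wx":0,"wy":0,"wz":0,"tx":10.5,"ty":26.5,"tz":0,"gripper":-1},{"wx":0,"wy":0,"wz":0,"tx":10.5,"ty":26.5,"tz":0,"gripper":-1}]' >/dev/null; python3 g.py 20 ; python3 go.py 596.8 130 73 148
```

```text
29.15 [551.9 -73.8 151.3] 147.6 F tool [-0.6  1.2  1.3] w 12.6 30.0
29.57 [588.8 106.8 151. ] 147.9 F tool [0.7 0.6 2.1] w 12.9 30.0
29.98 [595.  127.4 152.1] 147.5 F tool [-1.5 -0.2  1.8] w 13.5 30.0
tx ty tz [-0.1  3.3 79.1] wz -0.5 t 29.98
```

```bash

python3 -m creep '[{"wx":0,"wy":0,"wz":0,"tx":0,"ty":1.5,"tz":10,"gripper":-1},{"wx":0,"wy":0,"wz":0,"tx":0,"ty":1.5,"tz":25,"gripper":-1},{"wx":0,"wy":0,"wz":0,"tx":0,"ty":1.5,"tz":37,"gripper":-1},{"wx":0,"wy":0,"wz":0,"tx":0,"ty":1.5,"tz":37,"gripper":-1},{"wx":0,"wy":0,"wz":0,"tx":0,"ty":1.5,"tz":37,"gripper":-1}]' >/dev/null; 
python3 -m creep '[{"wx":0,"wy":0,"wz":0,"tx":0,"ty":0,"tz":0,"gripper":-1},{"wx":0,"wy":0,"wz":0,"tx":0,"ty":0,"tz":0,"gripper":-1}]' >/dev/null; python3 g.py 8; python3 go.py 596.8 129.5 73 148
```

```text
30.57 [596.9 131.4 116.4] 147.7 F tool [-0.6  0.1  2.3] w 13.4 30.0
tx ty tz [-0.8 -1.7 43.4] wz -0.3 t 30.57
```

```bash

python3 -m creep '[{"wx":0,"wy":0,"wz":0,"tx":-0.5,"ty":-1,"tz":8,"gripper":-1},{"wx":0,"wy":0,"wz":0,"tx":-0.5,"ty":-1,"tz":16,"gripper":-1},{"wx":0,"wy":0,"wz":0,"tx":-0.5,"ty":-1,"tz":22,"gripper":-1}]' >/dev/null; python3 g.py 8 &&
python3 -m creep '[{"wx":0,"wy":0,"wz":0,"tx":0,"ty":0,"tz":7,"gripper":-1},{"wx":0,"wy":0,"wz":0,"tx":0,"ty":0,"tz":13,"gripper":-1},{"wx":0,"wy":0,"wz":0,"tx":0,"ty":0,"tz":17,"gripper":-1},{"wx":0,"wy":0,"wz":0,"tx":0,"ty":0,"tz":17,"gripper":-1},{"wx":0,"wy":0,"wz":0,"tx":0,"ty":0,"tz":17,"gripper":-1}]' >/dev/null; python3 g.py 8 &&
python3 -m creep '[{"wx":0,"wy":0,"wz":0,"tx":0,"ty":0,"tz":1.5,"gripper":-1},{"wx":0,"wy":0,"wz":0,"tx":0,"ty":0,"tz":3,"gripper":-1},{"wx":0,"wy":0,"wz":0,"tx":0,"ty":0,"tz":3,"gripper":-1}]' >/dev/null; python3 g.py 8 &&
python3 -m creep '[{"wx":0,"wy":0,"wz":0,"tx":0,"ty":0,"tz":1,"gripper":-1},{"wx":0,"wy":0,"wz":0,"tx":0,"ty":0,"tz":1.5,"gripper":-1},{"wx":0,"wy":0,"wz":0,"tx":0,"ty":0,"tz":1.5,"gripper":-1}]' >/dev/null; python3 g.py 8
```

```text
30.82 [595.8 130.3  92.6] 147.7 F tool [-0.3  0.1  2.5] w 13.1 30.0
31.23 [596.  130.3  76.3] 147.7 F tool [ 0.6 -0.1  1.5] w 13.0 30.0
31.48 [596.2 130.4  73.6] 147.7 F tool [0.5 0.5 2.3] w 13.4 30.0
31.73 [596.4 130.5  73.1] 147.7 F tool [ 1.  -2.3 -5.2] w 13.3 30.0
```

Contact, so the collar is down. I'll release, rise and check both places.

```bash

python3 -m creep '[{"wx":0,"wy":0,"wz":0,"tx":0,"ty":0,"tz":-0.5,"gripper":-0.6},{"wx":0,"wy":0,"wz":0,"tx":0,"ty":0,"tz":-0.5,"gripper":-0.35},{"wx":0,"wy":0,"wz":0,"tx":0,"ty":0,"tz":-0.5,"gripper":-0.3},{"wx":0,"wy":0,"wz":0,"tx":0,"ty":0,"tz":-0.5,"gripper":-0.3}]' 30 >/dev/null; python3 g.py 8 &&
python3 -m creep '[{"wx":0,"wy":0,"wz":0,"tx":0,"ty":0,"tz":-8,"gripper":-0.3},{"wx":0,"wy":0,"wz":0,"tx":0,"ty":0,"tz":-25,"gripper":-0.3},{"wx":0,"wy":0,"wz":0,"tx":0,"ty":0,"tz":-60,"gripper":-0.3},{"wx":0,"wy":0,"wz":0,"tx":0,"ty":0,"tz":-100,"gripper":-0.3},{"wx":0,"wy":0,"wz":0,"tx":0,"ty":0,"tz":-140,"gripper":-0.3}]' >/dev/null; python3 g.py 8
python3 -m creep '[{"wx":0,"wy":0,"wz":0,"tx":0,"ty":0,"tz":0,"gripper":-0.3},{"wx":0,"wy":0,"wz":0,"tx":0,"ty":0,"tz":0,"gripper":-0.3},{"wx":0,"wy":0,"wz":0,"tx":0,"ty":0,"tz":0,"gripper":-0.3}]' >/dev/null; python3 g.py 8
python3 - <<'E'
from h import *; from wr import blobs
for n in('side','scene'):
    rgb,d,W=shot(n); P=W.reshape(-1,3);C=rgb.reshape(-1,3)
    print(n,'rack'); [print(*b) for b in blobs(P,C,.09,.105,(.5,.7,.05,.3))]
    print('board'); [print(*b) for b in blobs(P,C,.071,.084,(.44,.68,-.32,-.06))]
    if n=='scene': save('pics/fin.png',cv2.resize(rgb[150:420,180:500],(800,675))[:600])
E
```

```text
32.07 [596.3 130.4  72.5] 147.7 F tool [ 0.2 -0.1  0.5] w 27.3 0.0
32.48 [595.6 130.1 214.1] 147.7 F tool [-0.5  0.8 -0.9] w 30.4 0.0
32.73 [596.  130.4 212.7] 147.7 F tool [-0.7  0.   0.8] w 30.5 0.0
side rack
[0.5718 0.1427 0.0955] [571.8 142.6] 5.6 0.0956 19
[0.594  0.1281 0.0961] [594.3 129.3] 7.1 0.0968 129
[0.5944 0.2282 0.0959] [594.5 228.3] 6.1 0.0971 124
board
[ 0.5091 -0.1713  0.0767] [ 509.6 -171.2] 5.8 0.0774 23
[ 0.5097 -0.1449  0.0762] [ 510.9 -143.8] 7.4 0.0768 138
[ 0.6025 -0.1108  0.0764] [ 603.2 -109.7] 6.0 0.0768 21
[ 0.6091 -0.1372  0.0772] [ 609.6 -137.6] 7.1 0.0779 143
scene rack
[0.576  0.1481 0.0955] [575.9 146.8] 7.2 0.0956 29
[0.5981 0.1335 0.0966] [597.5 133.3] 7.6 0.0973 140
[0.5985 0.2337 0.0965] [597.  232.7] 7.6 0.0974 140
[0.6027 0.2069 0.0963] [601.9 204.9] 7.4 0.0965 28
board
[ 0.5131 -0.1395  0.0763] [ 513.3 -138.5] 6.8 0.0773 141
[ 0.5129 -0.1665  0.0764] [ 512.9 -167.8] 5.5 0.0772 21
[ 0.6057 -0.1069  0.0768] [ 605.6 -106.6] 6.7 0.0776 36
[ 0.6139 -0.1291  0.0764] [ 613.  -129.6] 6.0 0.0771 137
```

View pics/fin.png

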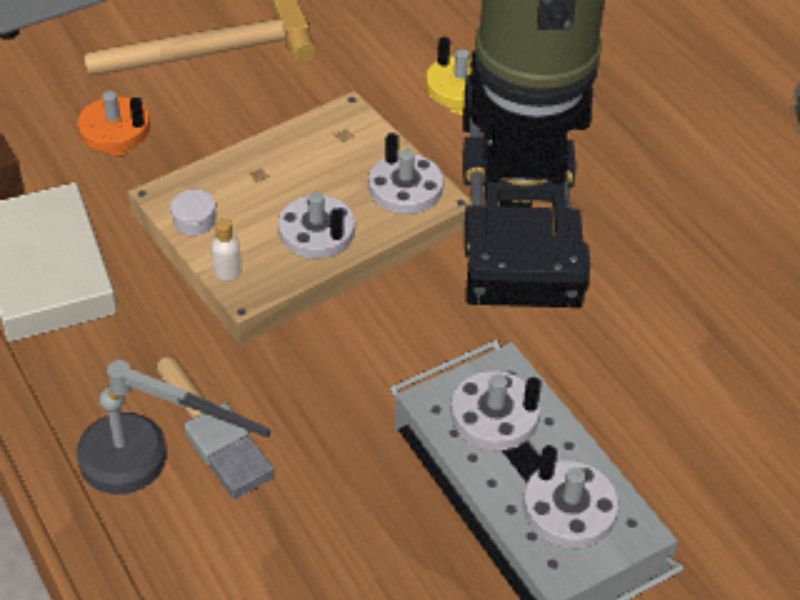

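The final picture shows both binding units upright in the rack slot at (497,405) and (572,500). The two free wheels are home in the board and left turned at (316,225) and (406,182). The bystanders have not moved and the arm is clear.

```bash
python3 -c "
from cell import env
print(env.sign_off())"
```

```text
the job is handed in; nothing more can be done
None
```

The job is handed in (sign-off returned no verdict): two wheels ran free and stand home in the board, turned about 1.2 rad; one that dragged from the start and one that caught at about 0.6 rad stand upright in the rack slot.

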